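# Pack and clamp a clip-top snack tin

### The job

Pack the clip-top snack tin: lay every peanut-brittle bar in the bottom, then turn the steel inner tray so that its notch meets the rib inside the tin and seat it level on its lugs over the bars. Tip the steel tumbler over the tin to pour all its jaggery lumps into the seated tray and stand the empty tumbler upright on the counter; then turn the lid so that its notch meets the same rib, seat it flush on the rim, and swing the wire bail up and over until it snaps past the ridge on the lid's knob and holds the lid clamped. Leave the mug, the tawa and the lunch box where they are.

Things in the scene. Friction and masses are not known exactly. Their poses are not given: they have to be found in the camera images.
- tin: Round open steel snack tin, fixed: 137 mm outside and 132 mm inside diameter, rim 66 mm above the counter, floor 4 mm thick. Origin: centre of its underside, z up. A key rib runs up the inside of the wall on its -x side. A wire bail, pivoted at its +y and -y sides, lies folded back to its +x side
- tin_key (a point): Point on the tin's key rib at rim height, 62.5 mm from the tin's axis on its -x side. The rib is 12 mm wide (along the tin's y), its inner face 56 mm from the axis; it runs from the floor to 4 mm above the rim
- tin_seat (a point): Centre of the tray's seat in the tin, 28 mm above the counter: the level of the tops of six small lugs on the wall, which reach in to 59 mm from the axis and carry the tray
- bail_pivot (a point): Point midway between the bail's two pivots, 15 mm on the tin's +x side of its axis and 12 mm above the counter; the swing axis runs through it along the tin's y
- bail (a joint): Swing of the bail about the tin's y, rad: 0 = folded right back to the tin's +x, 78 degrees off upright (1.36); 1.54 to 1.64 = snapped past the ridge of the seated lid's knob, clamped; 1.8 = stop with no lid. Stays where it is left. The springy wire stretches up to 9 mm off the pivots, 2 N per mm (4 mm at the ridge); riding over the ridge takes 8 to 15 N
- bail_tab (a point): Grip point on the bail's finger tab, 112 mm from the pivot axis. The bail is a 6 mm wire arch, its cross-bar along the tin's y, 85 mm from the pivot axis; the flat steel tab (14 mm wide along the tin's y, 6 mm thick) stands out from the cross-bar's middle, 90 to 126 mm from the pivot axis
- tray_grip (a point): Loose round steel tray: 128 mm wide, 0.16 kg, 3 mm floor, wall 16 mm high; it is lifted by an upright divider, 100 mm long along the tray's x, 8 mm thick, top 25 mm above the underside. Point: middle of the divider, 14 mm above the underside, z up. Seated, it is 42 mm above the counter, its axes parallel to the tin's
- tray_notch (a point): Middle of the notch in the tray's edge (17 mm wide, 10 mm deep) that fits over the rib: 59.5 mm from the tray's axis on its -x side, 2 mm above its underside
- lid_grip (a point): Loose steel lid, 0.2 kg: flange 139 mm wide, 4 mm thick, over an 8 mm deep plug 128 mm wide. Black bar knob, 59 mm long along the lid's x (-25 to 34), 14 mm wide, up to 32 mm above the flange. Point: in the knob on the axis, 30 mm above the plug's underside, 18 mm above the flange's top, z up. Seated, it is 88 mm above the counter, axes parallel to the tin's
- lid_notch (a point): Middle of the notch, 17 mm wide, cut through the lid's flange and plug, that fits over the rib: 62.5 mm from the lid's axis on its -x side, level with the flange's underside
- lid_saddle (a point): Middle of the saddle on the lid's knob where the bail's wire ends up, 24.5 mm above the flange's top, 4 mm on the lid's -x side of its axis. The knob's top rises as a ramp from its +x end to a ridge 3 mm on the +x side of the axis, 28 mm above the flange, drops 2.5 mm into the saddle and ends in a stop 11 mm on the -x side
- tumbler_mid (a point): Loose steel tumbler, 75 mm high, 56 mm wide at the foot and 70 mm at the rim, wall 2.5 mm, 0.13 kg, holding the jaggery lumps. Point: on its axis, 37.5 mm above its foot (63 mm wide there); z towards its mouth
- lump1_mid (a point): Jaggery lump, a short cylinder 21 mm in diameter and 18 mm long, 11 g; point: its centre, z along its axis, in the tumbler at the start
- lump2_mid (a point): Jaggery lump, a short cylinder 21 mm in diameter and 18 mm long, 11 g; point: its centre, z along its axis, in the tumbler at the start
- lump3_mid (a point): Jaggery lump, a short cylinder 21 mm in diameter and 18 mm long, 11 g; point: its centre, z along its axis, in the tumbler at the start
- lump4_mid (a point): Jaggery lump, a short cylinder 21 mm in diameter and 18 mm long, 11 g; point: its centre, z along its axis, in the tumbler at the start. May be absent
- lump5_mid (a point): Jaggery lump, a short cylinder 21 mm in diameter and 18 mm long, 11 g; point: its centre, z along its axis, in the tumbler at the start. May be absent
- lump6_mid (a point): Jaggery lump, a short cylinder 21 mm in diameter and 18 mm long, 11 g; point: its centre, z along its axis, in the tumbler at the start. May be absent
- bar1_mid (a point): Peanut-brittle bar, 50 mm long (x) by 16 mm wide (y) by 14 mm thick (z), 18 g, lying on a fixed wooden chopping board 12 mm thick; point: its centre. May be absent
- bar2_mid (a point): Peanut-brittle bar, 50 mm long (x) by 16 mm wide (y) by 14 mm thick (z), 18 g, lying on a fixed wooden chopping board 12 mm thick; point: its centre. May be absent
- bar3_mid (a point): Peanut-brittle bar, 50 mm long (x) by 16 mm wide (y) by 14 mm thick (z), 18 g, lying on a fixed wooden chopping board 12 mm thick; point: its centre. May be absent
- mug: Bystander: orange ceramic mug, 82 mm wide, 92 mm high; origin at the centre of its underside
- tawa: Bystander: black nonstick tawa (flat pan), 260 mm wide, 15 mm high, handle to its -y; origin at the centre of its underside
- lunch_box: Bystander: closed round steel lunch box, 130 mm wide, 72 mm high; origin at the centre of its underside
Things that resemble listed ones, but are neither listed nor needed, are in the scene too. What is shaped like the part that bears tumbler_mid but yellow is not meant. Leave any red look-alike of the part that bears lid_grip alone.

How it is judged:
By the outcome, as a careful person would: the job done as asked, in the order asked, and still so for the second after the job is handed in, with the robot touching nothing.
Of bar1, bar2, bar3 only 1 to 3 are there at a start; the rules pass over those that are not, and their reading is None.
Of lump4, lump5, lump6 only 1 to 3 are there at a start; the rules pass over those that are not, and their reading is None.
At some moment in a run one of tray, lid may be knocked a few centimetres aside while the robot is not near it.
It also fails if it takes over 210 s, if anything falls off the work surface, if the arm or the gripper's body presses on something with over 40 N, if the wrist force passes 120 N, or if a joint passes its speed limit or range.

### The arm

A 6-joint arm with a two-finger parallel gripper is mounted at the origin on the work surface. World frame = base frame: x ahead of the robot, y to its left, z up, the work surface at z = 0. Lengths are in m, angles in rad, forces in N, time in s.
With the tool pointing down it reaches from about 0.4 to 0.825 m from the base axis. Payload 7 kg.
Tool frame: the origin (TCP) lies on the centre line of the jaws, within the pads' length; the fingertips stand tip_reach ahead of it and the grasp point (between the pads) is the TCP (tip_reach is the distance from the TCP to the fingertips, in m); z points along the fingers, y is the line along which they close (so a half turn about z gives the same grasp; the last joint's range is limited). The gripper opens to 88 mm and grips with 3 to 60 N. Pads are 19 mm wide; open, the fingers measure 130 mm over their backs; the gripper's body (78 mm by 193 mm) begins 47 mm behind the grasp point.
Start: joints at [-0.914, 0.359, 0.012, 0, -1.224, -0.288], TCP at [0.243, -0.63, 0.246] pointing down, gripper open.
Joint ranges: [-3.07, 3.07], [-1.43, 2.12], [-1.02, 1.25], [-3.03, 1.67], [-3.05, -0], [-3.03, 3.03]. Speed limits (rad/s): [2.39, 2.39, 3.01, 3.14, 3.14, 3.14].

### API

Orientations are given as [roll, pitch, yaw] about the fixed x, y, z axes, in that order (R = Rz(yaw) Ry(pitch) Rx(roll)).
In Python, from station import get_state, grab_frame, calibration, job_done, find_in, mark_of, tip_reach gives the robot as it stands.
- The arm moves only by the shell command python3 -m handwheel 'ROWS' [OPENING] [FORCE]. ROWS is JSON, a list of rows, each an object with "delta_pos": the shift along the world's x, y, z in units of 30 mm (1.0 is 30 mm), a list of three; "dr": the turn, a rotation vector about the world's x, y, z in degrees, a list of three. In form: [{"delta_pos": [tx, ty, tz], "dr": [rx, ry, rz]}, ...]. A call has 1 to 10 rows; each row shifts and turns the commanded pose from where the row before left it; what a row does not reach is not made up. A row lasts 1/10 s, in which the tool goes at most 50 mm and 8.59 degrees, less where a joint would pass 70% of its speed; a pose out of reach is approached as far as the arm can. A call is refused whole if a number of a shift passes 1 or a number of a turn 8.59, either way. A call with a gripper value outside its range is refused whole. OPENING is the closure, from -1 (fully open) to 1 (shut), set as the call begins (- or left out, the last holds). The fingers move at their own pace and stop on an object; FORCE is the grip in N (left out, the last holds). Time passes only in rows, so rows that do not move let the fingers close. It gives the time, the measured TCP pose, the force, the opening and the grip force at its end, in the units of the state.
- get_state(): the state, without advancing time (a new reading comes with each control period).
- grab_frame(name): name is "side" or "top" or "wrist"; returns the picture (480x640x3 uint8, red, green, blue); there is no depth.
- calibration(name): a dict with "fx", "fy", "cx", "cy" (pixels), "extrinsics" (4x4, takes a point from world to camera coordinates). Camera axes: x right, y down, z forward; pixel columns grow to the right and rows downward; lengths in m; the calibration is good to about 2 mm. A picture is of the moment at which its call begins: read the wrist's pose just before it. calibration takes no time and is no camera call; for the wrist camera it gives the pose at the moment of the call.
- job_done(): hands the job in; it is judged then, once.
Trained networks look in the newest picture that a camera, given by its name, has taken for a name from the list of things; names that differ only in an ending like _2 or _b are one class to them, and where a whole thing is asked for, a point or a joint stands for the part that bears it (a point fixed in the world has none). Each returns a list of dicts, best first, with "conf" (0 to 1); they miss things now and then, are a little off and sometimes report something else, mostly with a low value. They report only what shows in the picture. A call takes as long as a camera call. They do not tell look-alikes from the thing itself.
- find_in(camera, query): "location" ([column, row] in pixels, amid what is visible of it).
- mark_of(camera, query): "location" ([column, row] in pixels: a listed point, or the origin of a listed thing).
The state is a dict: "t": time; "q": joint angles; "qd": joint speeds; "joint_efforts": joint torques, N m; "eef_pos": TCP position; "ee_rot": TCP orientation; "force": force on the tool from outside, world axes, zero at the start; "moment": the same for the moment, N m; "width": finger opening in m; "gripper_force": force on a finger pad.
Only numpy, scipy, OpenCV 4.12 (cv2) and the standard library are available. Lean on these libraries where they do the work, as an engineer would, in place of code of your own. Each camera call takes 0.05 s, during which the arm holds its last target. There are 200 camera calls.

## Working session

There is one attempt and no reset: what is moved stays moved. The work goes in short steps, Python scripts to look and compute and a shell command to move; the robot and the scene stay as the last step left them, time stands still between calls to the robot, and variables do not carry over. Pictures are saved under pics/ and viewed, at most 14 in all, crops included, and the job is handed in when it is done.

```bash
ls; mkdir -p pics
cat > h.py <<'E'
import numpy as np, cv2, json
from station import *
def snap(n,f=None):
    im=grab_frame(n)
    if f: cv2.imwrite('pics/'+f,im[:,:,::-1])
    return im, calibration(n)
def ray(c,px):
    E=np.array(c['extrinsics']);R=E[:3,:3];o=-R.T@E[:3,3]
    d=R.T@np.array([(px[0]-c['cx'])/c['fx'],(px[1]-c['cy'])/c['fy'],1]);return o,d/np.linalg.norm(d)
def atz(c,px,z):
    o,d=ray(c,px);return o+d*(z-o[2])/d[2]
def proj(c,p):
    E=np.array(c['extrinsics']);q=E[:3,:3]@np.array(p)+E[:3,3];return np.array([c['fx']*q[0]/q[2]+c['cx'],c['fy']*q[1]/q[2]+c['cy']])
def tri(obs):
    A=np.zeros((3,3));b=np.zeros(3)
    for c,px in obs:
        o,d=ray(c,px);M=np.eye(3)-np.outer(d,d);A+=M;b+=M@o
    return np.linalg.solve(A,b)
E
python3 - <<'E'
from h import *
for n in('top','side'):
    im,c=snap(n,n+'0.png');E=np.array(c['extrinsics']);print(n,c['fx'],-E[:3,:3].T@E[:3,3],E[2,:3])
    for q in ['tin','tin_key','tray_grip','tray_notch','lid_grip','lid_notch','lid_saddle','bail_tab','tumbler_mid','bar1_mid','lump1_mid']:
        print(q,[(np.round(d['location']).tolist(),round(d['conf'],2)) for d in mark_of(n,q)][:5])
print(get_state(),tip_reach() if callable(tip_reach) else tip_reach)
E
```

```text
pics
top 505.58524014031445 [ 0.38417659 -0.04593027  1.43496081] [ 0.10696502 -0.00180023 -0.99426115]
tin [([288.0, 263.0], 0.63), ([297.0, 218.0], 0.58)]
tin_key [([211.0, 268.0], 0.73), ([284.0, 276.0], 0.66)]
tray_grip [([414.0, 281.0], 0.92), ([116.0, 267.0], 0.26), ([201.0, 277.0], 0.2)]
tray_notch [([427.0, 295.0], 0.6)]
lid_grip [([385.0, 217.0], 0.89), ([398.0, 157.0], 0.63)]
lid_notch [([406.0, 220.0], 0.74), ([384.0, 175.0], 0.68), ([295.0, 216.0], 0.61), ([388.0, 216.0], 0.49)]
lid_saddle [([390.0, 218.0], 0.83), ([395.0, 161.0], 0.78), ([296.0, 216.0], 0.61)]
bail_tab [([297.0, 214.0], 0.55), ([387.0, 220.0], 0.34)]
tumbler_mid [([206.0, 274.0], 0.77), ([199.0, 333.0], 0.64)]
bar1_mid [([224.0, 221.0], 0.64)]
lump1_mid [([503.0, 249.0], 0.41)]
side 480.2771195847134 [0.03863087 0.94781196 0.8108631 ] [ 0.36901543 -0.74248751 -0.5590527 ]
tin [([317.0, 280.0], 0.57), ([235.0, 242.0], 0.39)]
tin_key [([337.0, 266.0], 0.79)]
tray_grip [([384.0, 215.0], 0.86)]
tray_notch [([399.0, 216.0], 0.73), ([293.0, 325.0], 0.61), ([335.0, 213.0], 0.24)]
lid_grip [([325.0, 210.0], 0.65
[... 255 characters left out ...]
7.0, 304.0], 0.74)]
lump1_mid []
{'t': 1.2, 'q': array([-9.13891057e-01,  3.58568664e-01,  1.18875226e-02, -1.89339823e-05,
       -1.22411327e+00, -2.88095810e-01]), 'qd': array([ 0.00082357,  0.00174207,  0.00122974, -0.00063975, -0.00036826,
        0.00036661]), 'joint_efforts': array([ 3.09580191e-04, -5.82394087e+01,  2.93296087e+01,  7.00248644e+00,
        1.22907539e-02, -3.19638374e-06]), 'eef_pos': array([ 0.2433097 , -0.62958338,  0.24557267]), 'ee_rot': array([ 3.14158943e+00,  1.76189351e-05, -2.77278963e+00]), 'force': array([-0.16192674,  0.31723905, -0.56832824]), 'moment': array([0.03132754, 0.00117554, 0.02777578]), 'gripper_force': 0.0, 'width': 0.08747442260314268} 0.019
```

Run:
```python
import cv2
a=cv2.imread('pics/top0.png');cv2.imwrite('pics/top0c.png',cv2.resize(a[120:390,100:500],(800,540),interpolation=cv2.INTER_CUBIC))
a=cv2.imread('pics/side0.png');cv2.imwrite('pics/side0c.png',cv2.resize(a[150:400,170:470],(720,600),interpolation=cv2.INTER_CUBIC))
```

```text
(no output)
```

View pics/top0c.png

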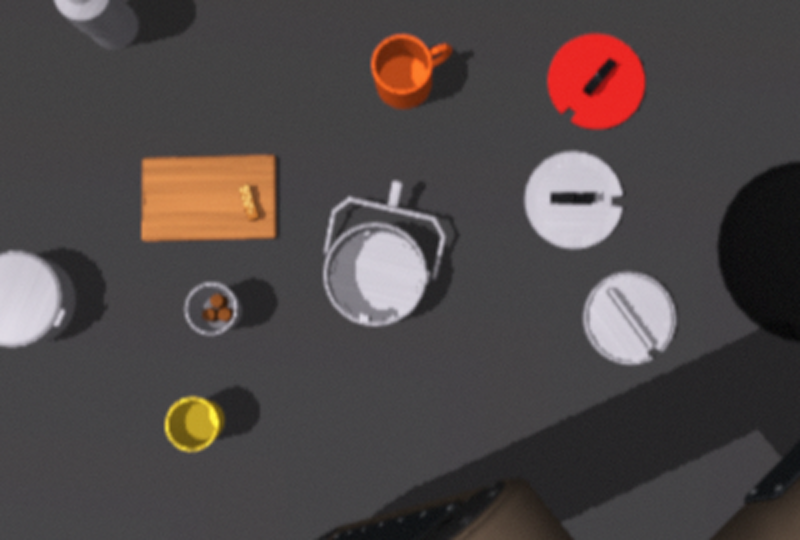

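View pics/side0c.png

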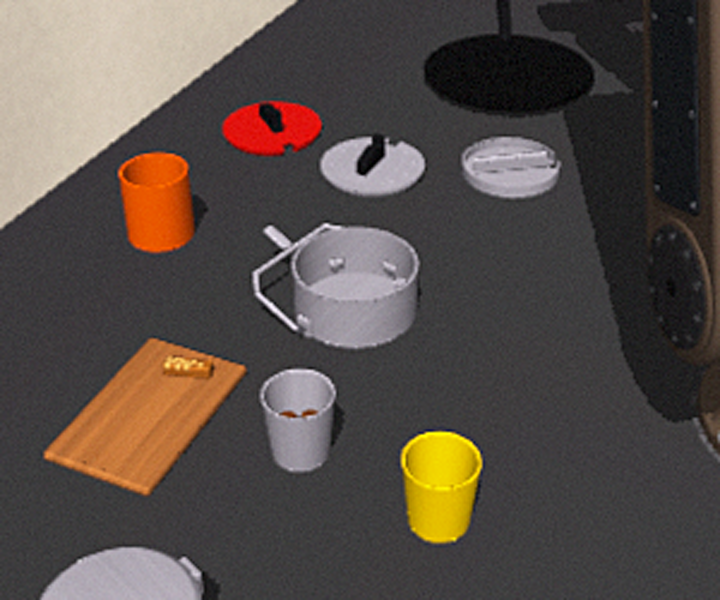

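The silver lid (top 385,217) and the tray (414,281) fit. The red lid (398,157) and the yellow tumbler (196,332) are decoys. The silver tumbler is at (206,274) with brown lumps in it. One bar shows on the board (224,221). The tin is at (288,257), its bail folded away from the robot and its rib at (282,278).

Run:
```python
from h import *
t=calibration('top');s=calibration('side')
def T(n,a,b,z):
    print(n,'tri',tri([(t,a),(s,b)]).round(4),'top@z',atz(t,a,z)[:2].round(4),'side@z',atz(s,b,z)[:2].round(4))
T('lid',(385,217),(325,210),.030);T('lidsad',(390,218),(326,212),.0365);T('lidnotch',(406,220),(335,212),.008)
T('tray',(414,281),(384,215),.014);T('traynotch',(427,295),(399,216),.002)
T('bar',(224,221),(247,304),.019);T('tumb',(206,274),(292,328),.0375)
T('key',(284,276),(337,266),.066);T('tin',(288,263),(317,280),0);T('tab',(297,214),(283,248),.04)
```

```text
lid tri [ 0.6016 -0.2373  0.0435] top@z [ 0.6064 -0.2382] side@z [ 0.6087 -0.2589]
lidsad tri [ 0.6032 -0.2529  0.0272] top@z [ 0.6026 -0.2512] side@z [ 0.5957 -0.2389]
lidnotch tri [ 0.5981 -0.3036  0.0017] top@z [ 0.6012 -0.301 ] side@z [ 0.5895 -0.2949]
tray tri [ 0.4281 -0.3165  0.0254] top@z [ 0.4274 -0.319 ] side@z [ 0.4347 -0.3345]
traynotch tri [ 0.3896 -0.3549  0.0105] top@z [ 0.3884 -0.3572] side@z [ 0.3945 -0.3683]
bar tri [0.5981 0.2171 0.0151] top@z [0.5968 0.216 ] side@z [0.5962 0.2209]
tumb tri [0.4469 0.2604 0.0343] top@z [0.4463 0.2594] side@z [0.4457 0.2633]
key tri [0.4366 0.0412 0.0652] top@z [0.4395 0.0423] side@z [0.4332 0.0413]
tin tri [ 0.4854  0.0381 -0.0008] top@z [0.4791 0.0354] side@z [0.4915 0.0409]
tab tri [0.6119 0.0084 0.0491] top@z [0.6134 0.0088] side@z [ 0.6187 -0.0028]
```

```bash
python3 -m handwheel '[{"delta_pos":[0.6,1,0.2],"dr":[0,0,0]},{"delta_pos":[0.6,1,0.2],"dr":[0,0,0]},{"delta_pos":[0.6,1,0.2],"dr":[0,0,0]},{"delta_pos":[0.6,1,0.2],"dr":[0,0,0]},{"delta_pos":[0.6,1,0.2],"dr":[0,0,0]},{"delta_pos":[0.6,1,0.2],"dr":[0,0,0]},{"delta_pos":[0.6,1,0.2],"dr":[0,0,0]},{"delta_pos":[0.6,1,0.2],"dr":[0,0,0]},{"delta_pos":[0.6,1,0.2],"dr":[0,0,0]},{"delta_pos":[0,0,0],"dr":[0,0,0]}]' -1 20
python3 - <<'E'
from h import *
im,c=snap('wrist','w1.png');E=np.array(c['extrinsics']);print(c['fx'],-E[:3,:3].T@E[:3,3],E[2,:3],get_state()['eef_pos'])
for n,p in dict(tray=(.428,-.317,.014),lid=(.604,-.24,.03),tin=(.485,.038,.03)).items(): print(n,proj(c,p))
for q in ['tray_grip','tray_notch','lid_grip','lid_notch']:
    print(q,[(np.round(d['location'],1).tolist(),round(d['conf'],2)) for d in mark_of('wrist',q)][:5])
E
```

```text
t: 2.2
eef_pos: [0.4073, -0.3572, 0.3009]
ee_rot: [-3.14, 0.002, -2.769]
force: [-0.1, -0.2, -0.0]
width: 0.0872
gripper_force: 0.0
429.00893258041293 [ 0.3425103  -0.38246512  0.43862722] [ 0.23652853  0.09241574 -0.96721951] [ 0.40642979 -0.35824762  0.30040509]
tray [348.55853581 223.26868122]
lid [353.59697887 396.89121563]
tin [630.9571575  389.00042019]
tray_grip [([341.3, 228.3], 0.91)]
tray_notch [([329.5, 168.7], 0.95)]
lid_grip [([350.4, 394.2], 0.76)]
lid_notch [([296.0, 365.7], 0.67)]
```

View pics/w1.png

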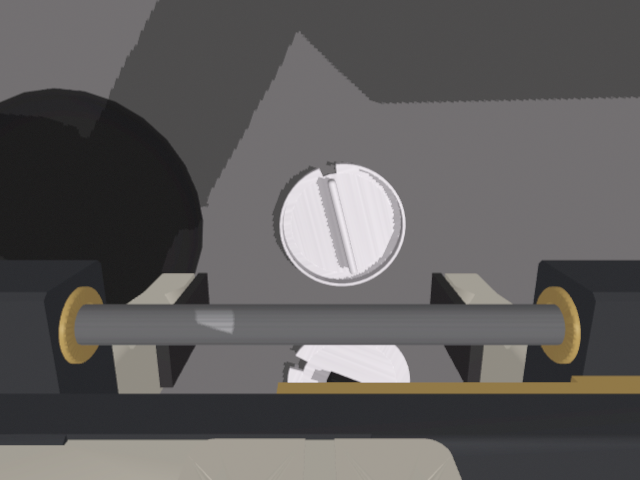

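The tray is at (342,225) with its notch at (329,169). The lid is half hidden by the gripper at the lower edge. Next I view the tin from two places.

```bash
cat >> h.py <<'E'
def look(qs,tag=None,n='wrist'):
    im,c=snap(n,tag);out={}
    for q in qs:
        r=find_in(n,q[1:]) if q[0]=='*' else mark_of(n,q)
        out[q]=[(np.round(d['location'],1).tolist(),round(d['conf'],2)) for d in r][:3]
    out['cal']={k:(np.array(v).tolist()) for k,v in c.items()};return out
def save(o,f): json.dump(o,open(f,'w'))
def load(f): return json.load(open(f))
E
python3 -m handwheel '[{"delta_pos":[0.1,1,0],"dr":[0,0,0]},{"delta_pos":[0.1,1,0],"dr":[0,0,0]},{"delta_pos":[0.1,1,0],"dr":[0,0,0]},{"delta_pos":[0.1,1,0],"dr":[0,0,0]},{"delta_pos":[0.1,1,0],"dr":[0,0,0]},{"delta_pos":[0.1,1,0],"dr":[0,0,0]},{"delta_pos":[0.1,1,0],"dr":[0,0,0]},{"delta_pos":[0.1,1,0],"dr":[0,0,0]},{"delta_pos":[0.1,1,0],"dr":[0,0,0]},{"delta_pos":[0.1,1,0],"dr":[0,0,0]}]' >/dev/null
python3 -m handwheel '[{"delta_pos":[0.1,0.5,0],"dr":[0,0,0]},{"delta_pos":[0.1,0.3,0],"dr":[0,0,0]},{"delta_pos":[0,0,0],"dr":[0,0,0]},{"delta_pos":[0,0,0],"dr":[0,0,0]}]'
python3 - <<'E'
from h import *
o=look(['tin','tin_key','tin_seat','bail_tab','bail_pivot','bar1_mid'],'w2.png');save(o,'tinA.json');c=o.pop('cal');print(o)
E
python3 -m handwheel '[{"delta_pos":[0.1,1,0],"dr":[0,0,0]},{"delta_pos":[0.1,1,0],"dr":[0,0,0]},{"delta_pos":[0.1,1,0],"dr":[0,0,0]},{"delta_pos":[0.1,1,0],"dr":[0,0,0]},{"delta_pos":[0,0,0],"dr":[0,0,0]},{"delta_pos":[0,0,0],"dr":[0,0,0]}]'
python3 - <<'E'
from h import *
o=look(['tin','tin_key','tin_seat','bail_tab','bail_pivot','tumbler_mid'],'w3.png');save(o,'tinB.json');c=o.pop('cal');print(o)
a=load('tinA.json');b=load('tinB.json')
for q in ['tin','tin_key','tin_seat','bail_tab','bail_pivot']:
    if a[q] and b[q]: print(q,tri([(a['cal'],a[q][0][0]),(b['cal'],b[q][0][0])]).round(4))
E
```

```text
t: 3.85
eef_pos: [0.4413, -0.0363, 0.2994]
ee_rot: [-3.142, -0.001, -2.773]
force: [0.7, 0.3, 0.1]
width: 0.0879
gripper_force: 0.0
{'tin': [([366.1, 255.6], 0.69)], 'tin_key': [([412.2, 225.3], 0.95)], 'tin_seat': [([366.8, 261.6], 0.74)], 'bail_tab': [([298.6, 361.1], 0.56)], 'bail_pivot': [([358.2, 272.4], 0.85)], 'bar1_mid': []}
t: 4.8
eef_pos: [0.4532, 0.0848, 0.2994]
ee_rot: [-3.141, -0.0, -2.771]
force: [-0.9, -0.5, -0.2]
width: 0.0875
gripper_force: 0.0
{'tin': [([260.5, 204.7], 0.97)], 'tin_key': [([287.2, 159.9], 0.8), ([489.0, 241.4], 0.23)], 'tin_seat': [([256.1, 207.8], 0.97)], 'bail_tab': [], 'bail_pivot': [([252.8, 219.7], 0.57), ([383.8, 357.6], 0.49)], 'tumbler_mid': [([581.6, 102.6], 0.98), ([481.1, 248.6], 0.8)]}
tin [0.4888 0.0354 0.0102]
tin_key [0.4306 0.0474 0.0764]
tin_seat [0.4885 0.0337 0.0317]
bail_pivot [0.5059 0.0334 0.0165]
```

View pics/w3.png

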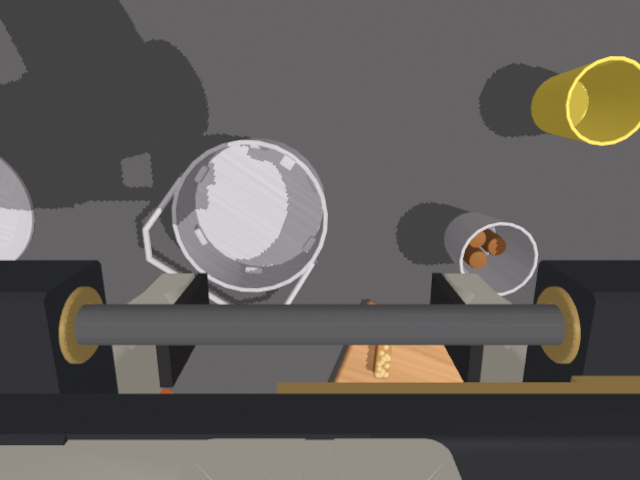

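The tin is at (250,215) on its own, with the silver tumbler at (495,255) holding brown lumps. The bar is at (380,355) and a little hidden. Next I view the bar from two places.

```bash
python3 -m handwheel '[{"delta_pos":[1,0.7,0],"dr":[0,0,0]},{"delta_pos":[1,0.7,0],"dr":[0,0,0]},{"delta_pos":[1,0.7,0],"dr":[0,0,0]},{"delta_pos":[1,0.7,0],"dr":[0,0,0]},{"delta_pos":[0,0,0],"dr":[0,0,0]},{"delta_pos":[0,0,0],"dr":[0,0,0]}]'
cat >> h.py <<'E'
def bargold(im):
    h=cv2.cvtColor(im,cv2.COLOR_RGB2HSV);return h
E
python3 - <<'E'
from h import *
o=look(['bar1_mid'],'w4.png');save(o,'barA.json');o.pop('cal');print(o)
E
python3 -m handwheel '[{"delta_pos":[0.3,1,-0.5],"dr":[0,0,0]},{"delta_pos":[0.3,0.6,-1],"dr":[0,0,0]},{"delta_pos":[0,0,-1],"dr":[0,0,0]},{"delta_pos":[0,0,0],"dr":[0,0,0]},{"delta_pos":[0,0,0],"dr":[0,0,0]}]'
python3 - <<'E'
from h import *
o=look(['bar1_mid','tumbler_mid'],'w5.png');save(o,'barB.json');c=o.pop('cal');print(o)
a=load('barA.json');b=load('barB.json')
print(tri([(a['cal'],a['bar1_mid'][0][0]),(b['cal'],b['bar1_mid'][0][0])]).round(4))
p=b['bar1_mid'][0][0];print(atz(c,p,.019),atz(a['cal'],a['bar1_mid'][0][0],.019))
a=cv2.imread('pics/w4.png');b=cv2.imread('pics/w5.png');cv2.imwrite('pics/w45.png',np.hstack([a[60:400,240:640],b[60:400,140:540]]))
E
```

```text
t: 5.75
eef_pos: [0.5736, 0.1683, 0.2984]
ee_rot: [-3.141, -0.002, -2.773]
force: [-0.3, -0.5, -0.7]
width: 0.0873
gripper_force: 0.0
{'bar1_mid': [([353.6, 233.2], 0.67)]}
t: 6.35
eef_pos: [0.5911, 0.2158, 0.2257]
ee_rot: [-3.141, 0.0, -2.773]
force: [0.2, 0.0, 0.8]
width: 0.0878
gripper_force: 0.0
{'bar1_mid': [([313.8, 215.0], 0.71)], 'tumbler_mid': []}
[0.5995 0.2156 0.026 ]
[0.60154648 0.2160306  0.019     ] [0.60054239 0.21676997 0.019     ]
```

View pics/w45.png

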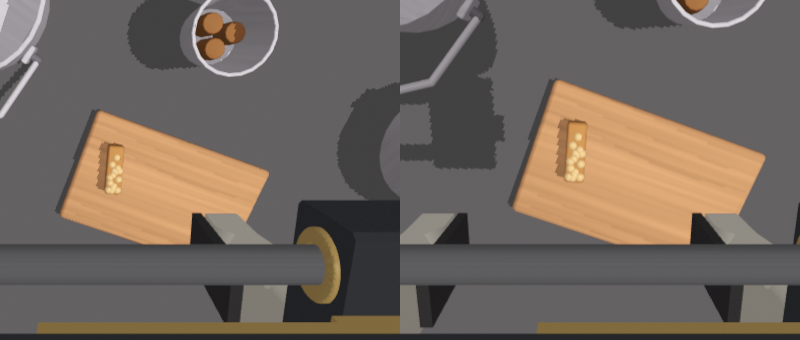

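One bar only; in w5 its ends are at about (317,183) and (313,240).

Run:
```python
from h import *
b=load('barB.json')['cal'];im=cv2.imread('pics/w5.png')
p=atz(b,(317,183),.026);q=atz(b,(313,240),.026);print(p,q,np.degrees(np.arctan2(*(q-p)[1::-1])), np.linalg.norm(q-p),(p+q)/2)
h=cv2.cvtColor(im,cv2.COLOR_BGR2HSV);print(h[213,313],h[200,330],h[213,350])
t=load('tinB.json')['cal'];im=cv2.imread('pics/w3.png')
print(atz(t,(252,215),.066))
```

```text
[0.57484284 0.2086131  0.026     ] [0.61993544 0.22244841 0.026     ] 17.05706332432586 0.04716733985582535 [0.59738914 0.21553076 0.026     ]
[ 19 104 224] [ 15 121 215] [ 15 118 226]
[0.48760042 0.0346267  0.066     ]
```

```bash
python3 -m handwheel '[{"delta_pos":[0.25,0,-1],"dr":[0,0,-4]},{"delta_pos":[0,0,-1],"dr":[0,0,0]},{"delta_pos":[0,0,-1],"dr":[0,0,0]},{"delta_pos":[0,0,-1],"dr":[0,0,0]},{"delta_pos":[0,0,-1],"dr":[0,0,0]},{"delta_pos":[0,0,-0.8],"dr":[0,0,0]},{"delta_pos":[0,0,0],"dr":[0,0,0]},{"delta_pos":[0,0,-0.3],"dr":[0,0,0]},{"delta_pos":[0,0,-0.2],"dr":[0,0,0]},{"delta_pos":[0,0,0],"dr":[0,0,0]}]' 0 20
python3 -m handwheel '[{"delta_pos":[0,0,0],"dr":[0,0,0]},{"delta_pos":[0,0,0],"dr":[0,0,0]},{"delta_pos":[0,0,0],"dr":[0,0,0]},{"delta_pos":[0,0,0],"dr":[0,0,0]},{"delta_pos":[0,0,0],"dr":[0,0,0]}]' 1 20
```

```text
t: 7.5
eef_pos: [0.599, 0.2165, 0.036]
ee_rot: [3.141, 0.001, -2.843]
force: [-0.5, 0.6, 0.1]
width: 0.044
gripper_force: 0.0
t: 8.0
eef_pos: [0.5989, 0.2165, 0.0358]
ee_rot: [3.141, 0.0, -2.843]
force: [-0.6, -0.1, 0.6]
width: 0.0157
gripper_force: 20.0
```

```bash
python3 -m handwheel '[{"delta_pos":[0,0,1],"dr":[0,0,0]},{"delta_pos":[0,0,1],"dr":[0,0,0]},{"delta_pos":[-0.3,-0.6,1],"dr":[0,0,0]},{"delta_pos":[-0.5,-0.9,0.5],"dr":[0,0,0]},{"delta_pos":[-0.6,-1,0],"dr":[0,0,0]},{"delta_pos":[-0.6,-1,0],"dr":[0,0,0]},{"delta_pos":[-0.6,-1,0],"dr":[0,0,0]},{"delta_pos":[-0.6,-1,0],"dr":[0,0,0]},{"delta_pos":[-0.5,-0.55,0],"dr":[0,0,0]},{"delta_pos":[0,0,0],"dr":[0,0,0]}]'
python3 -m handwheel '[{"delta_pos":[0,0,-1],"dr":[0,0,0]},{"delta_pos":[0,0,-1],"dr":[0,0,0]},{"delta_pos":[0,0,-0.8],"dr":[0,0,0]},{"delta_pos":[0,0,-0.5],"dr":[0,0,0]},{"delta_pos":[0,0,-0.2],"dr":[0,0,0]},{"delta_pos":[0,0,-0.1],"dr":[0,0,0]},{"delta_pos":[0,0,0],"dr":[0,0,0]},{"delta_pos":[0,0,0],"dr":[0,0,0]}]'
```

```text
t: 9.0
eef_pos: [0.4857, 0.0329, 0.1407]
ee_rot: [3.141, -0.001, -2.845]
force: [-0.2, 0.5, -0.6]
width: 0.0157
gripper_force: 20.0
t: 9.8
eef_pos: [0.4884, 0.0352, 0.0333]
ee_rot: [3.141, 0.001, -2.842]
force: [0.0, -0.4, -0.2]
width: 0.0154
gripper_force: 20.0
```

```bash
python3 -m handwheel '[{"delta_pos":[0,0,-0.15],"dr":[0,0,0]},{"delta_pos":[0,0,0],"dr":[0,0,0]},{"delta_pos":[0,0,0],"dr":[0,0,0]}]'
python3 -m handwheel '[{"delta_pos":[0,0,0],"dr":[0,0,0]},{"delta_pos":[0,0,0],"dr":[0,0,0]},{"delta_pos":[0,0,0],"dr":[0,0,0]},{"delta_pos":[0,0,0.2],"dr":[0,0,0]},{"delta_pos":[0,0,1],"dr":[0,0,0]},{"delta_pos":[0,0,1],"dr":[0,0,0]},{"delta_pos":[0,0,1],"dr":[0,0,0]},{"delta_pos":[0,0,1],"dr":[0,0,0]},{"delta_pos":[0,0,0.8],"dr":[0,0,0]},{"delta_pos":[0,0,0],"dr":[0,0,0]}]' 0.3
python3 -m handwheel '[{"delta_pos":[-0.2,0,1],"dr":[0,0,0]},{"delta_pos":[-0.2,0,1],"dr":[0,0,0]},{"delta_pos":[-0.2,0,1],"dr":[0,0,0]},{"delta_pos":[0,0,0],"dr":[0,0,0]},{"delta_pos":[0,0,0],"dr":[0,0,0]}]' -1
python3 - <<'E'
from h import *
o=look(['tin','tin_key','tin_seat','bail_pivot','bar1_mid'],'w6.png');save(o,'tinC.json');c=o.pop('cal');print(o)
for q,z in(('tin',0),('tin_key',.066),('tin_seat',.028),('bail_pivot',.012)):
    if o[q]: print(q,atz(c,o[q][0][0],z).round(4))
E
```

```text
t: 10.1
eef_pos: [0.4878, 0.0349, 0.0282]
ee_rot: [3.142, 0.0, -2.843]
force: [-0.1, 0.2, -0.4]
width: 0.0157
gripper_force: 20.0
t: 11.1
eef_pos: [0.4897, 0.0355, 0.1821]
ee_rot: [3.141, 0.007, -2.842]
force: [0.4, 0.4, -0.7]
width: 0.0304
gripper_force: 0.0
t: 11.6
eef_pos: [0.4697, 0.035, 0.2685]
ee_rot: [3.141, 0.001, -2.843]
force: [-0.5, 0.2, -0.2]
width: 0.065
gripper_force: 0.0
{'tin': [([312.5, 215.2], 0.6)], 'tin_key': [([348.7, 166.1], 0.65)], 'tin_seat': [([309.0, 220.2], 0.67)], 'bail_pivot': [([303.8, 232.7], 0.68)], 'bar1_mid': [([314.8, 214.0], 0.75)]}
tin [0.4919 0.0361 0.    ]
tin_key [0.4313 0.0485 0.066 ]
tin_seat [0.4912 0.033  0.028 ]
bail_pivot [0.508  0.0325 0.012 ]
```

View pics/w6.png

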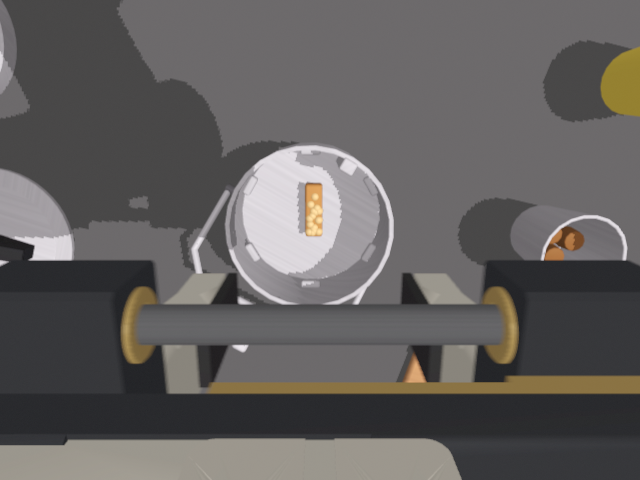

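The bar lies flat on the tin floor at (314,210). The rib shows at (348,166) and the rim spans columns 226 to 393. I'll refine the tin's pose by fitting the rim circle.

```bash
cat >> h.py <<'E'
from scipy.optimize import least_squares
def circ(c,im,p0,z,r,w=5,mask_row=290):
    """fit horizontal circle (outer edge) of radius r at z: search for edge along radial lines"""
    g=cv2.GaussianBlur(cv2.cvtColor(im,cv2.COLOR_RGB2GRAY),(3,3),0).astype(float)
    p=np.array(p0[:2],float)
    for it in range(4):
        P=[];A=[]
        for a in np.arange(0,2*np.pi,np.pi/90):
            d=np.array([np.cos(a),np.sin(a)])
            rr=np.arange(r-w*1e-3,r+w*1e-3,2.5e-4)
            px=np.array([proj(c,[*(p+d*x),z]) for x in rr])
            if px[:,1].max()>mask_row or px.min()<2 or px[:,0].max()>636: continue
            v=cv2.remap(g.astype(np.float32),px[:,0].astype(np.float32),px[:,1].astype(np.float32),cv2.INTER_LINEAR).ravel()
            dv=np.gradient(v);k=np.argmin(dv)
            if -dv[k]>2: P.append(p+d*rr[k])
        P=np.array(P)
        s=least_squares(lambda x:np.hypot(P[:,0]-x[0],P[:,1]-x[1])-r,p,loss='soft_l1',f_scale=5e-4)
        p=s.x
    res=np.hypot(*(P-p).T)-r
    return p,len(P),np.median(np.abs(res))
E
python3 - <<'E'
from h import *
for f,j in(('w2','tinA'),('w3','tinB'),('w6','tinC')):
    im=cv2.imread(f'pics/{f}.png')[:,:,::-1].copy();c=load(j+'.json')['cal']
    p,n,m=circ(c,im,(.488,.035),.066,.0685);print(f,p.round(4),n,m)
    k=atz(c,load(j+'.json')['tin_key'][0][0],.066)[:2]-p;print('  key',k,np.hypot(*k),np.degrees(np.arctan2(k[1],k[0]))-180)
    if j=='tinC':
        for pt in((348,166),):k=atz(c,pt,.066)[:2]-p;print(k,np.hypot(*k),np.degrees(np.arctan2(k[1],k[0]))-180)
        cv2.imwrite('pics/k6.png',cv2.resize(im[140:310,220:400,::-1],None,fx=3.5,fy=3.5,interpolation=cv2.INTER_CUBIC))
E
```

```text
w2 [0.4912 0.0337] 95 0.0003677728120268092
  key [-0.05813792  0.01673117] 0.06049752100635073 -16.054977337877517
w3 [0.4914 0.0336] 158 0.0007344330905057275
  key [-0.06053387  0.01356609] 0.06203537653339509 -12.631700597481597
w6 [0.4904 0.0337] 136 0.0002708208903568765
  key [-0.05909239  0.0147632 ] 0.060908645596852724 -14.027207082114899
[-0.05900459  0.01421173] 0.06069196962562135 -13.542205734099952
```

View pics/k6.png

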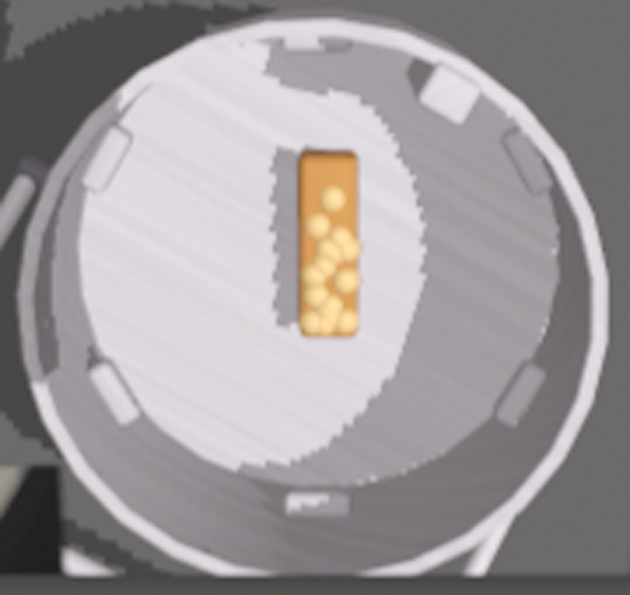

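The rib top is at (348.6,166.6) in w6, so the tin's yaw is about -13.5° and its centre (0.491, 0.034). Next is the tray.

```bash
python3 -m handwheel '[{"delta_pos":[-0.1,-1,0],"dr":[0,0,3]},{"delta_pos":[-0.1,-1,0],"dr":[0,0,3]},{"delta_pos":[-0.1,-1,0],"dr":[0,0,3]},{"delta_pos":[-0.2,-1,0],"dr":[0,0,3]},{"delta_pos":[-0.2,-1,0],"dr":[0,0,3]},{"delta_pos":[-0.2,-1,0],"dr":[0,0,3]},{"delta_pos":[-0.2,-1,0],"dr":[0,0,3]},{"delta_pos":[-0.2,-1,0],"dr":[0,0,3]},{"delta_pos":[-0.2,-1,0],"dr":[0,0,3]},{"delta_pos":[-0.2,-1,0],"dr":[0,0,0]}]' >/dev/null
python3 -m handwheel '[{"delta_pos":[0,-1,0],"dr":[0,0,0]},{"delta_pos":[0,0,0],"dr":[0,0,0]},{"delta_pos":[0,0,0],"dr":[0,0,0]}]'
python3 - <<'E'
from h import *
o=look(['tray_grip','tray_notch'],'w7.png');save(o,'trA.json');c=o['cal'];im=cv2.imread('pics/w7.png')[:,:,::-1].copy()
print(o['tray_grip'],o['tray_notch']);p,n,m=circ(c,im,atz(c,o['tray_grip'][0][0],.014),.016,.064);print(p,n,m)
k=atz(c,o['tray_notch'][0][0],.002)[:2];d=k-p;print(k,np.hypot(*d),np.degrees(np.arctan2(d[1],d[0])))
cv2.imwrite('pics/k7.png',im[:,:,::-1])
E
```

```text
t: 13.2
eef_pos: [0.4184, -0.2956, 0.2672]
ee_rot: [3.14, -0.001, -2.373]
force: [0.1, 0.2, -0.4]
width: 0.0878
gripper_force: 0.0
[([283.3, 189.2], 0.94)] [([298.0, 124.1], 0.61)]
[ 0.4354107  -0.31985387] 177 0.0002235494641334851
[ 0.38558002 -0.351912  ] 0.05925217056834588 -147.2451545403491
```

View pics/w7.png

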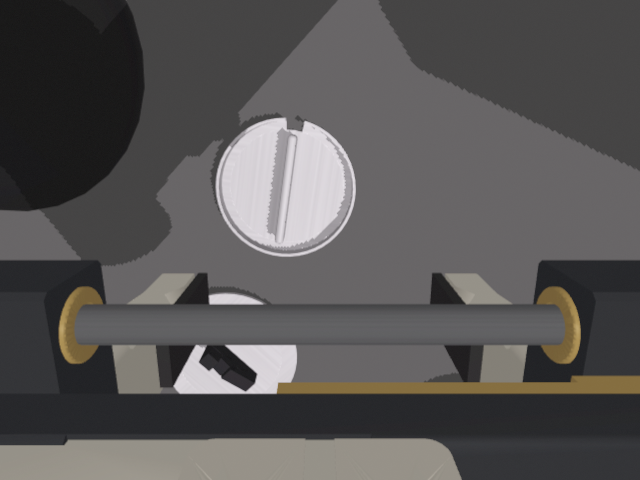

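The tray is at (286,187), its notch at (295,124), and the divider runs (292,137) to (280,242). I'll move over it, turn, and look again.

```bash
python3 -m handwheel '[{"delta_pos":[0.3,-0.5,-0.5],"dr":[0,0,-5]},{"delta_pos":[0.3,-0.3,-1],"dr":[0,0,-5]},{"delta_pos":[0,0,-1],"dr":[0,0,0]},{"delta_pos":[0,0,0],"dr":[0,0,0]},{"delta_pos":[0,0,0],"dr":[0,0,0]}]'
python3 - <<'E'
from h import *
o=load('trA.json');c=o['cal'];a=atz(c,(292,137),.025);b=atz(c,(280,242),.025);print('div',a,b,(a+b)/2,np.degrees(np.arctan2(*(b-a)[1::-1])),np.linalg.norm(a-b))
A=o
o=look(['tray_grip','tray_notch'],'w8.png');save(o,'trB.json');c=o['cal'];im=cv2.imread('pics/w8.png')[:,:,::-1].copy()
print(o['tray_grip'],o['tray_notch']);p,n,m=circ(c,im,(.4354,-.3199),.016,.064);print(p,n,m)
k=atz(c,o['tray_notch'][0][0],.002)[:2];d=k-p;print(k,np.hypot(*d),np.degrees(np.arctan2(d[1],d[0])))
for q in('tray_grip','tray_notch'):print(tri([(A['cal'],A[q][0][0]),(c,o[q][0][0])]))
# divider line by brightness edges
g=cv2.cvtColor(im,cv2.COLOR_RGB2GRAY)
L=cv2.createLineSegmentDetector().detect(g)[0][:,0]
for l in L:
    u=atz(c,l[:2],.025);v=atz(c,l[2:],.025)
    if np.linalg.norm(u-v)>.05 and np.hypot(*((u+v)/2-[*p,.025])[:2])<.02: print(l,np.degrees(np.arctan2(*(v-u)[1::-1])),((u+v)/2)[:2])
E
```

```text
t: 13.85
eef_pos: [0.437, -0.3187, 0.1936]
ee_rot: [3.141, -0.001, -2.544]
force: [1.4, 0.7, 0.8]
width: 0.0877
gripper_force: 0.0
div [ 0.39617839 -0.34762411  0.025     ] [ 0.47303585 -0.29074147  0.025     ] [ 0.43460712 -0.31918279  0.025     ] 36.50535423437274 0.09561748813066283
[([314.7, 205.9], 0.97)] [([313.7, 128.2], 0.69)]
[ 0.43653531 -0.32116657] 158 0.00023758613364908976
[ 0.38899273 -0.35615988] 0.05903243773020302 -143.64539531786568
[ 0.44329362 -0.31926572 -0.02708452]
[ 0.39305084 -0.35612114 -0.17616387]
[311.85315 145.58582 315.92297 273.15536] 35.83169425038667 [ 0.43774747 -0.32264331]
[321.23    270.63815 318.7054  146.86316] -144.6079706635166 [ 0.43477941 -0.31929806]
[321.88867 149.37479 323.85208 271.86334] 35.243975013910536 [ 0.43471543 -0.31677444]
```

```bash
python3 -m handwheel '[{"delta_pos":[0,-0.07,-1],"dr":[0,0,1.6]},{"delta_pos":[0,0,-1],"dr":[0,0,0]},{"delta_pos":[0,0,-1],"dr":[0,0,0]},{"delta_pos":[0,0,-1],"dr":[0,0,0]},{"delta_pos":[0,0,-0.8],"dr":[0,0,0]},{"delta_pos":[0,0,-0.4],"dr":[0,0,0]},{"delta_pos":[0,0,0],"dr":[0,0,0]},{"delta_pos":[0,0,-0.2],"dr":[0,0,0]},{"delta_pos":[0,0,-0.15],"dr":[0,0,0]},{"delta_pos":[0,0,0],"dr":[0,0,0]}]' 0.2 40
python3 -m handwheel '[{"delta_pos":[0,0,0],"dr":[0,0,0]},{"delta_pos":[0,0,0],"dr":[0,0,0]},{"delta_pos":[0,0,0],"dr":[0,0,0]},{"delta_pos":[0,0,0],"dr":[0,0,0]},{"delta_pos":[0,0,0],"dr":[0,0,0]},{"delta_pos":[0,0,0],"dr":[0,0,0]}]' 1 40
python3 -m handwheel '[{"delta_pos":[0,0,1],"dr":[0,0,0]},{"delta_pos":[0,0,1],"dr":[0,0,0]},{"delta_pos":[0,0,1],"dr":[0,0,0]},{"delta_pos":[0,0,1],"dr":[0,0,0]},{"delta_pos":[0,0,1],"dr":[0,0,0]},{"delta_pos":[0,0,0],"dr":[0,0,0]},{"delta_pos":[0,0,0],"dr":[0,0,0]}]'
python3 - <<'E'
from h import *
o=look(['tray_grip','tray_notch'],'w9.png');save(o,'trC.json');c=o['cal'];s=get_state();print(o['tray_grip'],o['tray_notch'],s['eef_pos'],s['ee_rot'])
print(atz(c,o['tray_notch'][0][0],s['eef_pos'][2]-.023),c['extrinsics'])
E
```

```text
t: 15.0
eef_pos: [0.437, -0.3212, 0.0269]
ee_rot: [-3.141, 0.0, -2.518]
force: [-0.4, -0.1, -0.2]
width: 0.035
gripper_force: 0.0
t: 15.6
eef_pos: [0.4368, -0.3212, 0.0267]
ee_rot: [-3.141, 0.0, -2.518]
force: [-0.0, 1.4, 3.4]
width: 0.0076
gripper_force: 40.0
t: 16.3
eef_pos: [0.4368, -0.3211, 0.1768]
ee_rot: [-3.141, 0.001, -2.518]
force: [-0.3, 0.5, -2.5]
width: 0.0074
gripper_force: 40.0
[([316.5, 301.5], 0.84)] [] [ 0.43596402 -0.32085979  0.17518273] [ 3.13949746e+00 -1.23073552e-03 -2.51827095e+00]Traceback (most recent call last):
  File "<stdin>", line 3, in <module>
IndexError: list index out of range
```

View pics/w9.png

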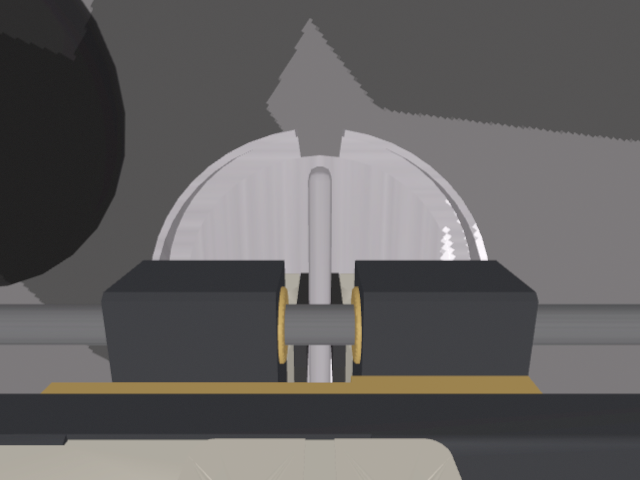

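The tray is held and level, with its notch at (320,150) straight along the tool's x.

Run:
```python
from h import *
o=load('trC.json');c=o['cal'];im=cv2.imread('pics/w9.png')[:,:,::-1].copy();e=np.array([.4360,-.3209,.1755])
yaw=-2.5183;x=np.array([np.cos(yaw),np.sin(yaw)]);y=np.array([np.sin(yaw),-np.cos(yaw)])
p,n,m=circ(c,im,e[:2],e[2]-.0267+.016,.064,4,255);print((p-e[:2])@x,(p-e[:2])@y,n,m)
k=atz(c,(320.5,148),e[2]-.0267+.003)[:2]-e[:2];print('notch',k@x,k@y)
```

```text
0.0007485557596459901 0.0007586776989136313 64 5.2189189502990785e-06
notch 0.05728480049554014 0.0012307838627752658
```

```bash
python3 -m handwheel '[{"delta_pos":[0.15,1,0],"dr":[0,0,-4.9]},{"delta_pos":[0.15,1,0],"dr":[0,0,-4.9]},{"delta_pos":[0.15,1,0],"dr":[0,0,-4.9]},{"delta_pos":[0.15,1,0],"dr":[0,0,-4.9]},{"delta_pos":[0.15,1,0],"dr":[0,0,-4.9]},{"delta_pos":[0.15,1,0],"dr":[0,0,-4.9]},{"delta_pos":[0.15,1,0],"dr":[0,0,-4.9]},{"delta_pos":[0.15,1,0],"dr":[0,0,-4.9]},{"delta_pos":[0.15,1,0],"dr":[0,0,-4.9]},{"delta_pos":[0.15,1,0],"dr":[0,0,-4.9]}]' >/dev/null
python3 -m handwheel '[{"delta_pos":[0.15,1,0],"dr":[0,0,0]},{"delta_pos":[0.18,0.8,0],"dr":[0,0,0]},{"delta_pos":[0,0,0],"dr":[0,0,0]},{"delta_pos":[0,0,0],"dr":[0,0,0]},{"delta_pos":[0,0,0],"dr":[0,0,0]}]'
```

```text
t: 17.95
eef_pos: [0.4911, 0.0323, 0.1758]
ee_rot: [-3.141, -0.001, 2.91]
force: [-0.7, -0.1, -1.0]
width: 0.0078
gripper_force: 40.0
```

```bash
python3 -m handwheel '[{"delta_pos":[0,0,-1],"dr":[0,0,0]},{"delta_pos":[0,0.02,-1],"dr":[0,0,0]},{"delta_pos":[0,0,-0.3],"dr":[0,0,0]},{"delta_pos":[0,0,0],"dr":[0,0,0]},{"delta_pos":[0,0,0],"dr":[0,0,0]}]'
python3 - <<'E'
from h import *
im,c=snap('wrist');cv2.imwrite('pics/k10.png',cv2.resize(im[90:290,140:500,::-1],None,fx=2.2,fy=2.2,interpolation=cv2.INTER_CUBIC))
E
```

```text
t: 18.45
eef_pos: [0.4924, 0.0332, 0.1085]
ee_rot: [3.141, 0.001, 2.91]
force: [1.0, 0.5, -0.8]
width: 0.0076
gripper_force: 40.0
```

View pics/k10.png

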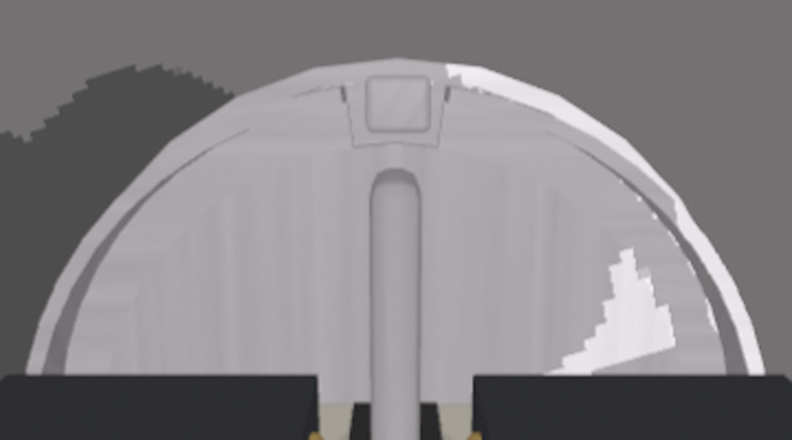

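The rib (398,103 in the crop) sits centred in the notch (396), so I lower the tray.

```bash
python3 -m handwheel '[{"delta_pos":[0,0,-0.3],"dr":[0,0,0]},{"delta_pos":[0,0,-0.3],"dr":[0,0,0]},{"delta_pos":[0,0,-0.3],"dr":[0,0,0]},{"delta_pos":[0,0,-0.3],"dr":[0,0,0]},{"delta_pos":[0,0,0],"dr":[0,0,0]},{"delta_pos":[0,0,0],"dr":[0,0,0]}]'
python3 -m handwheel '[{"delta_pos":[0,0,-0.2],"dr":[0,0,0]},{"delta_pos":[0,0,-0.2],"dr":[0,0,0]},{"delta_pos":[0,0,-0.1],"dr":[0,0,0]},{"delta_pos":[0,0,0],"dr":[0,0,0]},{"delta_pos":[0,0,0],"dr":[0,0,0]}]'
```

```text
t: 19.1
eef_pos: [0.4921, 0.0335, 0.0712]
ee_rot: [-3.141, 0.0, 2.91]
force: [3.8, 0.1, -3.1]
width: 0.0076
gripper_force: 40.0
t: 19.6
eef_pos: [0.492, 0.0335, 0.0566]
ee_rot: [3.141, 0.0, 2.91]
force: [4.8, -0.4, -2.6]
width: 0.0079
gripper_force: 40.0
```

```bash
python3 -m handwheel '[{"delta_pos":[0.03,0,-0.1],"dr":[0,0,0]},{"delta_pos":[0,0,0],"dr":[0,0,0]},{"delta_pos":[0,0,0],"dr":[0,0,0]}]'
python3 -m handwheel '[{"delta_pos":[0,0,0],"dr":[0,0,0]},{"delta_pos":[0,0,0],"dr":[0,0,0]},{"delta_pos":[0,0,0],"dr":[0,0,0]},{"delta_pos":[0,0,0.2],"dr":[0,0,0]},{"delta_pos":[0,0,0.6],"dr":[0,0,0]},{"delta_pos":[0,0,1],"dr":[0,0,0]},{"delta_pos":[0,0,1],"dr":[0,0,0]},{"delta_pos":[0,0,1],"dr":[0,0,0]},{"delta_pos":[0,0,1],"dr":[0,0,0]},{"delta_pos":[0,0,0],"dr":[0,0,0]}]' 0.4
python3 -m handwheel '[{"delta_pos":[-0.5,0,1],"dr":[0,0,0]},{"delta_pos":[-0.5,0,0.5],"dr":[0,0,0]},{"delta_pos":[0,0,0],"dr":[0,0,0]},{"delta_pos":[0,0,0],"dr":[0,0,0]}]' -1
python3 - <<'E'
from h import *
o=look(['tray_grip','tray_notch','tin_key','tumbler_mid'],'w11.png');save(o,'tinD.json');c=o.pop('cal');print(o)
im=cv2.imread('pics/w11.png')[:,:,::-1].copy();print(circ(c,im,(.491,.034),.066,.0685),circ(c,im,(.491,.034),.044,.064,3))
cv2.imwrite('pics/k11.png',cv2.resize(im[100:300,150:500,::-1],None,fx=2.2,fy=2.2,interpolation=cv2.INTER_CUBIC))
E
```

```text
t: 19.9
eef_pos: [0.4922, 0.0334, 0.0547]
ee_rot: [-3.142, -0.0, 2.91]
force: [-4.0, 1.9, 15.6]
width: 0.0075
gripper_force: 40.0
t: 20.9
eef_pos: [0.4946, 0.0339, 0.202]
ee_rot: [3.138, 0.006, 2.911]
force: [-0.1, -0.6, -0.3]
width: 0.0261
gripper_force: 0.0
t: 21.3
eef_pos: [0.4624, 0.0335, 0.2425]
ee_rot: [3.141, 0.0, 2.91]
force: [-0.3, 0.5, -0.3]
width: 0.0529
gripper_force: 0.0
{'tray_grip': [([328.7, 240.2], 0.65)], 'tray_notch': [], 'tin_key': [([328.2, 168.1], 0.74)], 'tumbler_mid': [([584.2, 120.9], 0.57)]}
(array([0.49094887, 0.03435155]), 113, np.float64(0.00025121121013067793)) (array([0.48792177, 0.03438618]), 131, np.float64(0.0007246704523362901))
```

View pics/k11.png

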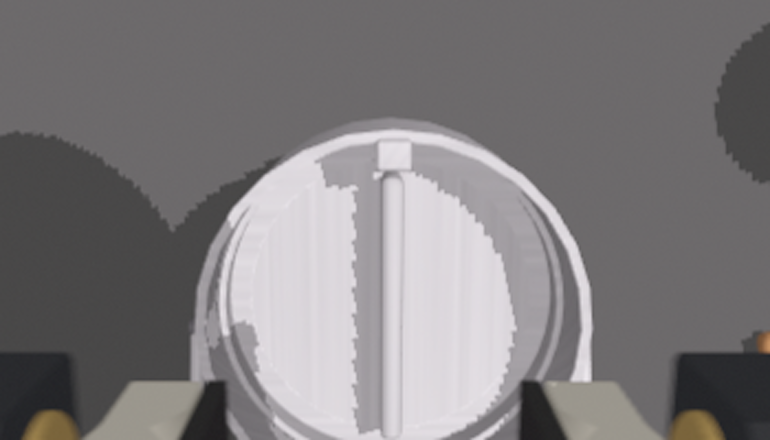

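The tray is seated: the rib is in its notch, and contact came at the expected height. Next is the tumbler. I turn the tool so its x points outward, which leaves the camera on top when I tilt for a side grasp.

```bash
R='-c'; python3 -c "
from station import *;s=get_state();print(s['q'].round(4).tolist(),s['eef_pos'].round(4).tolist(),s['ee_rot'].round(4).tolist())"
python3 -m handwheel '[{"delta_pos":[-0.1,0.5,0.1],"dr":[0,0,8.5]},{"delta_pos":[-0.1,0.5,0.1],"dr":[0,0,8.5]},{"delta_pos":[-0.1,0.5,0.1],"dr":[0,0,8.5]},{"delta_pos":[-0.1,0.5,0.1],"dr":[0,0,8.5]},{"delta_pos":[-0.1,0.5,0.1],"dr":[0,0,8.5]},{"delta_pos":[0,0.5,0.1],"dr":[0,0,8.5]},{"delta_pos":[0,0.5,0.1],"dr":[0,0,8.5]},{"delta_pos":[0,0.5,0.1],"dr":[0,0,8.5]},{"delta_pos":[0,0.5,0.1],"dr":[0,0,8.5]},{"delta_pos":[0,0.5,0.1],"dr":[0,0,8.5]}]' >/dev/null
python3 -m handwheel '[{"delta_pos":[0,0.5,0],"dr":[0,0,8.5]},{"delta_pos":[0,0.5,0],"dr":[0,0,8.5]},{"delta_pos":[0,0.5,0],"dr":[0,0,8.5]},{"delta_pos":[0,0.5,0],"dr":[0,0,8.5]},{"delta_pos":[0,0.5,0],"dr":[0,0,8.5]},{"delta_pos":[0,0,0],"dr":[0,0,8.5]},{"delta_pos":[0,0,0],"dr":[0,0,8.5]},{"delta_pos":[0,0,0],"dr":[0,0,8.5]},{"delta_pos":[0,0,0],"dr":[0,0,8.5]},{"delta_pos":[0,0,0],"dr":[0,0,8.5]}]'
python3 -m handwheel '[{"delta_pos":[0,0,0],"dr":[0,0,8.5]},{"delta_pos":[0,0,0],"dr":[0,0,8.5]},{"delta_pos":[0,0,0],"dr":[0,0,8.5]},{"delta_pos":[0,0,0],"dr":[0,0,8.5]},{"delta_pos":[0,0,0],"dr":[0,0,8.5]},{"delta_pos":[0,0,0],"dr":[0,0,8.5]},{"delta_pos":[0,0,0],"dr":[0,0,0]},{"delta_pos":[0,0,0],"dr":[0,0,0]}]'
python3 - <<'E'
from h import *
s=get_state();print(s['q'].round(4).tolist(),s['eef_pos'].round(4).tolist(),s['ee_rot'].round(4).tolist())
o=look(['tumbler_mid','*lump1_mid','lump1_mid'],'w12.png');save(o,'tuA.json');c=o.pop('cal');print(o)
im=cv2.imread('pics/w12.png')[:,:,::-1].copy();print(circ(c,im,(.446,.26),.075,.035,8))
E
```

```text
[0.4981, 0.0076, -0.4378, -0.0001, -1.1273, -2.3006] [0.4626, 0.0333, 0.2416] [-3.1404, -0.0015, 2.9098]
t: 23.55
eef_pos: [0.4477, 0.2584, 0.2717]
ee_rot: [3.14, 0.0, -0.4]
force: [-0.1, 0.7, -0.2]
width: 0.0876
gripper_force: 0.0
t: 24.35
eef_pos: [0.4477, 0.2584, 0.272]
ee_rot: [3.141, 0.001, 0.479]
force: [0.6, 0.3, -0.1]
width: 0.0876
gripper_force: 0.0
[0.9036, 0.0799, -0.2895, -0.0, -1.2023, 1.1466] [0.4477, 0.2584, 0.272] [3.1412, 0.0009, 0.4794]
{'tumbler_mid': [([320.4, 204.9], 0.84), ([227.3, 331.0], 0.67)], '*lump1_mid': [], 'lump1_mid': [([312.8, 199.5], 0.41)]}
(array([0.44488334, 0.25399915]), 180, np.float64(0.00027654405263076096))
```

View pics/w12.png

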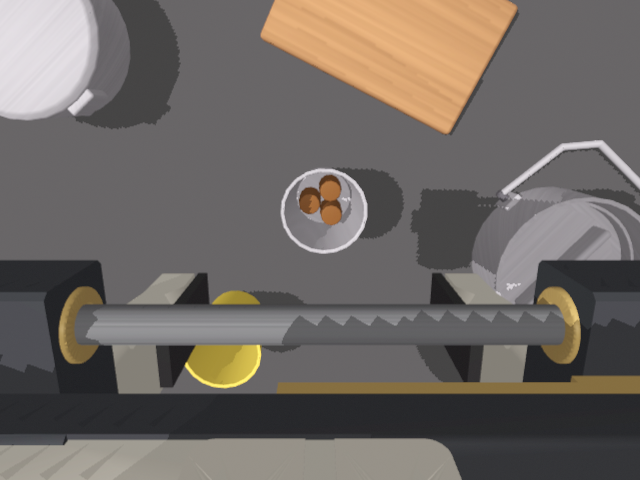

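Silver tumbler rim is at (324,210), with three lumps visible at (330,187), (310,200) and (331,212) and perhaps more below. The yellow one is at (222,340), so I approach along +y to keep clear of it.

```bash
python3 -m handwheel '[{"delta_pos":[0,0,-0.2],"dr":[0,0,8]},{"delta_pos":[0,0,-0.2],"dr":[0,0,8]},{"delta_pos":[0,0,-0.2],"dr":[0,0,8]},{"delta_pos":[0,0,-0.2],"dr":[0,0,8]},{"delta_pos":[0,0,-0.2],"dr":[0,0,8]},{"delta_pos":[0,0,-0.2],"dr":[0,0,8]},{"delta_pos":[0,0,-0.2],"dr":[0,0,8]},{"delta_pos":[0,-0.1,0],"dr":[0,0,6.5]},{"delta_pos":[0,0,0],"dr":[0,0,0]}]'
python3 -m handwheel '[{"delta_pos":[0,0,0],"dr":[8,0,0]},{"delta_pos":[0,0,0],"dr":[8,0,0]},{"delta_pos":[0,0,0],"dr":[8,0,0]},{"delta_pos":[0,0,0],"dr":[8,0,0]},{"delta_pos":[0,0,0],"dr":[8,0,0]},{"delta_pos":[0,0,0],"dr":[8,0,0]},{"delta_pos":[0,0,0],"dr":[7,0,0]},{"delta_pos":[0,0,0],"dr":[0,0,0]},{"delta_pos":[0,0,0],"dr":[0,0,0]},{"delta_pos":[0,0,0],"dr":[0,0,0]}]' -1 30
python3 - <<'E'
from h import *
s=get_state();print(s['q'].round(4).tolist(),s['eef_pos'].round(4).tolist(),s['ee_rot'].round(4).tolist())
from scipy.spatial.transform import Rotation as R
print(R.from_euler('xyz',s['ee_rot']).as_matrix().round(3))
c=load('tuA.json')['cal'];print(atz(c,(222,345),.075))
E
```

```text
t: 25.45
eef_pos: [0.4475, 0.2552, 0.2304]
ee_rot: [-3.141, 0.0, 1.575]
force: [1.0, 0.2, -0.9]
width: 0.0874
gripper_force: 0.0
t: 26.45
eef_pos: [0.4284, 0.3031, 0.2891]
ee_rot: [-3.077, -0.837, 1.454]
force: [-0.2, 0.3, 0.1]
width: 0.0878
gripper_force: 0.0
[0.3787, -0.0004, -0.282, -0.8834, -1.0815, 3.0284] [0.4284, 0.3031, 0.2891] [-3.0774, -0.8366, 1.454]
[[ 0.078  0.997  0.023]
 [ 0.665 -0.069  0.743]
 [ 0.742 -0.043 -0.669]]
[0.29917298 0.27744726 0.075     ]
```

The wrist limit (q6 = 3.03) stopped that turn. I spin half a turn about the tool axis to get the equivalent grasp with q6 in range.

```bash
python3 -m handwheel '[{"delta_pos":[0,0,0],"dr":[0.2,6.3,-5.7]},{"delta_pos":[0,0,0],"dr":[0.2,6.3,-5.7]},{"delta_pos":[0,0,0],"dr":[0.2,6.3,-5.7]},{"delta_pos":[0,0,0],"dr":[0.2,6.3,-5.7]},{"delta_pos":[0,0,0],"dr":[0.2,6.3,-5.7]},{"delta_pos":[0,0,0],"dr":[0.2,6.3,-5.7]},{"delta_pos":[0,0,0],"dr":[0.2,6.3,-5.7]},{"delta_pos":[0,0,0],"dr":[0.2,6.3,-5.7]},{"delta_pos":[0,0,0],"dr":[0.2,6.3,-5.7]},{"delta_pos":[0,0,0],"dr":[0.2,6.3,-5.7]}]' >/dev/null
python3 -m handwheel '[{"delta_pos":[0,0,0],"dr":[0.2,6.3,-5.7]},{"delta_pos":[0,0,0],"dr":[0.2,6.3,-5.7]},{"delta_pos":[0,0,0],"dr":[0.2,6.3,-5.7]},{"delta_pos":[0,0,0],"dr":[0.2,6.3,-5.7]},{"delta_pos":[0,0,0],"dr":[0.2,6.3,-5.7]},{"delta_pos":[0,0,0],"dr":[0.2,6.3,-5.7]},{"delta_pos":[0,0,0],"dr":[0.2,6.3,-5.7]},{"delta_pos":[0,0,0],"dr":[0.2,6.3,-5.7]},{"delta_pos":[0,0,0],"dr":[0.2,6.3,-5.7]},{"delta_pos":[0,0,0],"dr":[0.2,6.3,-5.7]}]'
cat >> h.py <<'E'
from scipy.spatial.transform import Rotation as Ro
def Rz(z,y):
    """tool axes from z dir and y (closing) dir"""
    z=np.array(z,float);z/=np.linalg.norm(z);y=np.array(y,float);y-=z*(y@z);y/=np.linalg.norm(y);return np.stack([np.cross(y,z),y,z],1)
def todo(z,y,p):
    s=get_state();Rc=Ro.from_euler('xyz',s['ee_rot'])
    d=(Ro.from_matrix(Rz(z,y))*Rc.inv()).as_rotvec(degrees=True);u=(np.array(p)-s['eef_pos'])/.03
    print('dr',d.round(1),'units',u.round(2),'q',s['q'].round(3));return d,u
E
python3 - <<'E'
from h import *
a=np.radians(55);todo([0,np.sin(a),-np.cos(a)],[-1,0,0],[.445,.254,.2])
E
```

```text
t: 28.45
eef_pos: [0.4282, 0.3036, 0.2888]
ee_rot: [-3.021, 0.822, -1.437]
force: [0.1, -0.5, 0.3]
width: 0.0875
gripper_force: 0.0
dr [ 7.6  4.9 -2.2] units [ 0.56 -1.65 -2.96] q [ 0.39  -0.003 -0.283 -0.871 -1.075  0.041]
```

```bash
python3 -m handwheel '[{"delta_pos":[0.2,-0.6,-0.5],"dr":[3.8,2.4,-1.1]},{"delta_pos":[0.2,-0.6,-0.5],"dr":[3.8,2.4,-1.1]},{"delta_pos":[0.15,-0.45,-0.6],"dr":[0,0,0]},{"delta_pos":[0,0,-0.7],"dr":[0,0,0]},{"delta_pos":[0,0,-0.6],"dr":[0,0,0]},{"delta_pos":[0,0,0],"dr":[0,0,0]},{"delta_pos":[0,0,0],"dr":[0,0,0]}]'
python3 - <<'E'
from h import *
a=np.radians(55);todo([0,np.sin(a),-np.cos(a)],[-1,0,0],[.445,.254,.052])
o=look(['tumbler_mid'],'w13.png');c=o.pop('cal');print(o,proj(c,[.445,.254,.0375]))
E
```

```text
t: 29.15
eef_pos: [0.4448, 0.2541, 0.2024]
ee_rot: [-3.131, 0.961, -1.559]
force: [-0.7, 0.4, 0.8]
width: 0.0877
gripper_force: 0.0
dr [-0.1  0.3 -0.2] units [ 0.01 -0.   -5.01] q [ 0.117  0.205 -0.326 -1.07  -1.189  0.402]
{'tumbler_mid': [([607.1, 10.5], 0.61)]} [320.61598524 -25.89428974]
```

```bash
python3 -m handwheel '[{"delta_pos":[0,0,-1],"dr":[0,0,0]},{"delta_pos":[0,0,-1],"dr":[0,0,0]},{"delta_pos":[0,0,-1],"dr":[0,0,0]},{"delta_pos":[0,0,-0.5],"dr":[0,0,0]},{"delta_pos":[0,0,0],"dr":[0,0,0]}]'
python3 -m handwheel '[{"delta_pos":[0,0,-0.5],"dr":[0,0,0]},{"delta_pos":[0,0,-0.5],"dr":[0,0,0]},{"delta_pos":[0,0,-0.5],"dr":[0,0,0]},{"delta_pos":[0,0,0],"dr":[0,0,0]},{"delta_pos":[0,0,0],"dr":[0,0,0]}]'
```

```text
t: 29.75
eef_pos: [0.4445, 0.254, 0.0967]
ee_rot: [-3.133, 0.961, -1.56]
force: [-0.5, 0.2, 0.2]
width: 0.0874
gripper_force: 0.0
t: 30.25
eef_pos: [0.4456, 0.2541, 0.0542]
ee_rot: [-3.125, 0.962, -1.554]
force: [-0.2, -1.0, 0.4]
width: 0.0875
gripper_force: 0.0
```

```bash
python3 -m handwheel '[{"delta_pos":[0,0,0],"dr":[0,0,0]},{"delta_pos":[0,0,0],"dr":[0,0,0]},{"delta_pos":[0,0,0],"dr":[0,0,0]},{"delta_pos":[0,0,0],"dr":[0,0,0]},{"delta_pos":[0,0,0],"dr":[0,0,0]},{"delta_pos":[0,0,0],"dr":[0,0,0]}]' 1 30
python3 -m handwheel '[{"delta_pos":[0,0,0.3],"dr":[0,0,0]},{"delta_pos":[0,0,0.6],"dr":[0,0,0]},{"delta_pos":[0,0,1],"dr":[0,0,0]},{"delta_pos":[0,0,1],"dr":[0,0,0]},{"delta_pos":[0,0,1],"dr":[0,0,0]},{"delta_pos":[0,0,1],"dr":[0,0,0]},{"delta_pos":[0,0,0],"dr":[0,0,0]},{"delta_pos":[0,0,0],"dr":[0,0,0]}]'
python3 - <<'E'
from h import *
s=get_state();print(s['q'].round(3));snap('side','s14.png')
a=cv2.imread('pics/s14.png');cv2.imwrite('pics/s14c.png',cv2.resize(a[150:400,170:470],(720,600),interpolation=cv2.INTER_CUBIC))
E
```

```text
t: 30.85
eef_pos: [0.4455, 0.2542, 0.0537]
ee_rot: [-3.126, 0.963, -1.555]
force: [1.4, -1.3, 6.2]
width: 0.0661
gripper_force: 29.6
t: 31.65
eef_pos: [0.4446, 0.2539, 0.2006]
ee_rot: [-3.125, 0.961, -1.554]
force: [0.1, 0.3, -2.9]
width: 0.0662
gripper_force: 29.9
[ 0.116  0.206 -0.329 -1.073 -1.185  0.411]
```

View pics/s14c.png

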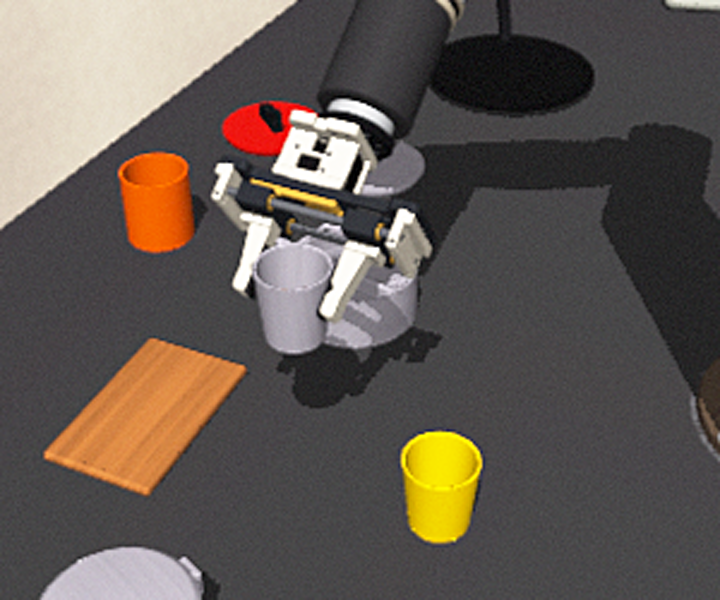

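The tumbler is held upright at (290,300) in the crop, and the board is now empty. I tilt it slightly, carry it over the tin and turn the pouring plane into the arm plane.

```bash
python3 -m handwheel '[{"delta_pos":[0,-0.3,0.2],"dr":[-4,0,0]},{"delta_pos":[0,-0.3,0.2],"dr":[-4,0,0]},{"delta_pos":[0,-0.3,0.2],"dr":[-4,0,0]},{"delta_pos":[0,-0.3,0],"dr":[-4,0,0]},{"delta_pos":[0,-0.3,0],"dr":[-4,0,0]},{"delta_pos":[0,-0.3,0],"dr":[-4,0,0]},{"delta_pos":[0,-0.3,0],"dr":[-4,0,0]},{"delta_pos":[0,-0.3,0],"dr":[-3,0,0]}]'
python3 -m handwheel '[{"delta_pos":[0.08,-0.53,0],"dr":[0,0,-6.3]},{"delta_pos":[0.08,-0.53,0],"dr":[0,0,-6.3]},{"delta_pos":[0.08,-0.53,0],"dr":[0,0,-6.3]},{"delta_pos":[0.08,-0.53,0],"dr":[0,0,-6.3]},{"delta_pos":[0.08,-0.53,0],"dr":[0,0,-6.3]},{"delta_pos":[0.08,-0.53,0],"dr":[0,0,-6.3]},{"delta_pos":[0.08,-0.53,0],"dr":[0,0,-6.3]},{"delta_pos":[0.08,-0.53,0],"dr":[0,0,-6.3]},{"delta_pos":[0.08,-0.53,0],"dr":[0,0,-6.3]},{"delta_pos":[0.08,-0.53,0],"dr":[0,0,-6.3]}]'
python3 - <<'E'
from h import *
f=np.array([np.cos(np.radians(27)),np.sin(np.radians(27)),0]);y=[-f[1]*-1*-1,f[0],0]
a=np.radians(24);todo(np.sin(a)*f+[0,0,-np.cos(a)],[-f[1],f[0],0],[.4686,.0226,.2]);print(get_state()['force'])
E
```

```text
t: 32.5
eef_pos: [0.4441, 0.1816, 0.2163]
ee_rot: [-3.139, 0.417, -1.563]
force: [0.2, 0.1, -3.2]
width: 0.0663
gripper_force: 29.9
t: 33.5
eef_pos: [0.4677, 0.0219, 0.2157]
ee_rot: [-3.137, 0.417, -2.667]
force: [0.6, -0.2, -2.3]
width: 0.0665
gripper_force: 29.8
dr [ 0.3  0.  -0.1] units [ 0.03  0.02 -0.52] q [ 0.472 -0.187 -0.749  0.006 -0.593 -1.573]
[ 0.56372756 -0.16381544 -2.34960629]
```

```bash
python3 -m handwheel '[{"delta_pos":[0,0,0],"dr":[-3.2,6.2,0]},{"delta_pos":[0,0,0],"dr":[-3.2,6.2,0]},{"delta_pos":[0,0,-0.4],"dr":[-3.2,6.2,0]},{"delta_pos":[0,0,-0.7],"dr":[-3.2,6.2,0]},{"delta_pos":[0.03,0,-0.7],"dr":[-2.3,4.5,0]},{"delta_pos":[0.03,0,-0.8],"dr":[-2.3,4.5,0]},{"delta_pos":[0,0,0],"dr":[-2.3,4.5,0]},{"delta_pos":[0,0,0],"dr":[-2.3,4.5,0]},{"delta_pos":[0,0,0],"dr":[-2.3,4.5,0]},{"delta_pos":[0,0,0],"dr":[-2.3,4.5,0]}]'
python3 -m handwheel '[{"delta_pos":[0,0,0],"dr":[-2.3,4.5,0]},{"delta_pos":[0,0,0],"dr":[-2.3,4.5,0]},{"delta_pos":[0,0,0],"dr":[-2.3,4.5,0]},{"delta_pos":[0,0,0],"dr":[-2.3,4.5,0]},{"delta_pos":[0,0,0],"dr":[-2.3,4.5,0]},{"delta_pos":[0,0,0],"dr":[-2.3,4.5,0]},{"delta_pos":[0,0,0],"dr":[-2.3,4.5,0]},{"delta_pos":[0,0,0],"dr":[0,0,0]},{"delta_pos":[0,0,0],"dr":[0,0,0]},{"delta_pos":[0,0,0],"dr":[0,0,0]}]'
python3 - <<'E'
from h import *
s=get_state();z=Ro.from_euler('xyz',s['ee_rot']).as_matrix()[:,2];print(z,s['q'].round(3),s['force'])
for n in('top','side'):
    o=look(['lump1_mid','*lump1_mid','*tumbler_mid'],n+'15.png',n);o.pop('cal');print(n,o)
E
```

```text
t: 34.5
eef_pos: [0.4702, 0.0229, 0.1383]
ee_rot: [3.14, -0.602, -2.66]
force: [-0.7, -0.4, -2.9]
width: 0.0661
gripper_force: 29.7
t: 35.5
eef_pos: [0.4709, 0.023, 0.1399]
ee_rot: [3.126, -1.211, -2.648]
force: [0.0, 0.5, -1.8]
width: 0.0664
gripper_force: 29.7
[-0.83127543 -0.42998966 -0.35226419] [ 0.472  0.836  0.023  0.005 -1.969 -1.561] [ 0.02887519  0.51936277 -1.78104684]
top {'lump1_mid': [([389.4, 219.8], 0.26)], '*lump1_mid': [([320.1, 246.6], 0.49)], '*tumbler_mid': [([290.5, 267.5], 0.89), ([195.8, 333.3], 0.77)]}
side {'lump1_mid': [], '*lump1_mid': [([318.4, 277.8], 0.39)], '*tumbler_mid': [([336.1, 233.6], 0.98), ([353.6, 350.4], 0.66), ([326.9, 213.8], 0.56)]}
```

```bash
python3 -m handwheel '[{"delta_pos":[0,0,0.1],"dr":[-2.3,4.5,0]},{"delta_pos":[0,0,0.1],"dr":[-2.3,4.5,0]},{"delta_pos":[0,0,0.1],"dr":[-2.3,4.5,0]},{"delta_pos":[0,0,0],"dr":[-2.3,4.5,0]},{"delta_pos":[0,0,0.25],"dr":[0,0,0]},{"delta_pos":[0,0,-0.25],"dr":[0,0,0]},{"delta_pos":[0,0,0.25],"dr":[0,0,0]},{"delta_pos":[0,0,-0.25],"dr":[0,0,0]},{"delta_pos":[0,0,0],"dr":[0,0,0]},{"delta_pos":[0,0,0],"dr":[0,0,0]}]'
python3 - <<'E'
from h import *
from collections import Counter
s=get_state();z=Ro.from_euler('xyz',s['ee_rot']).as_matrix()[:,2];print(z,s['q'].round(3),s['force'])
for n in('top','side'):
    im,c=snap(n,n+'16.png');h=cv2.cvtColor(im,cv2.COLOR_RGB2HSV)
    m=((h[:,:,0]>5)&(h[:,:,0]<16)&(h[:,:,1]>150)&(h[:,:,2]>50)&(h[:,:,2]<190)).astype(np.uint8)
    k,_,st,ce=cv2.connectedComponentsWithStats(m);print(n,[(st[i,4],ce[i].round().tolist()) for i in range(1,k) if st[i,4]>4])
E
```

```text
t: 36.9
eef_pos: [0.4708, 0.023, 0.1493]
ee_rot: [2.277, -1.561, -1.8]
force: [-0.0, 0.1, -2.2]
width: 0.0663
gripper_force: 29.7
[-0.88833634 -0.45915015 -0.00630001] [ 0.472  1.006  0.083  0.006 -2.212 -1.56 ] [-0.02847983  0.06241562 -2.16565335]
top [(np.int32(433), [298.0, 150.0]), (np.int32(9), [313.0, 142.0]), (np.int32(295), [306.0, 162.0]), (np.int32(579), [220.0, 209.0]), (np.int32(17), [276.0, 249.0])]
side [(np.int32(41), [236.0, 253.0]), (np.int32(50), [315.0, 259.0]), (np.int32(127), [314.0, 270.0]), (np.int32(696), [222.0, 311.0]), (np.int32(310), [249.0, 317.0]), (np.int32(183), [248.0, 332.0]), (np.int32(68), [210.0, 336.0]), (np.int32(13), [235.0, 338.0]), (np.int32(12), [221.0, 346.0]), (np.int32(12), [203.0, 345.0]), (np.int32(5), [219.0, 352.0])]
```

Brown lumps now show inside the tin in the side view at (315,265). I bring the tumbler upright again.

```bash
python3 -m handwheel '[{"delta_pos":[-0.05,0,0.4],"dr":[3.8,-7.6,0]},{"delta_pos":[-0.05,0,0.4],"dr":[3.8,-7.6,0]},{"delta_pos":[0,0,0.5],"dr":[3.8,-7.6,0]},{"delta_pos":[0,0,0.5],"dr":[3.8,-7.6,0]},{"delta_pos":[0,0,0.5],"dr":[3.8,-7.6,0]},{"delta_pos":[0,0,0],"dr":[3.8,-7.6,0]},{"delta_pos":[0,0,0],"dr":[3.8,-7.6,0]},{"delta_pos":[0,0,0],"dr":[3.8,-7.6,0]},{"delta_pos":[0,0,0],"dr":[3.8,-7.6,0]},{"delta_pos":[0,0,0],"dr":[3.8,-7.6,0]}]'
python3 -m handwheel '[{"delta_pos":[0,0,0],"dr":[3.8,-7.6,0]},{"delta_pos":[0,0,0],"dr":[3.8,-7.6,0]},{"delta_pos":[0,0,0],"dr":[3.8,-7.6,0]},{"delta_pos":[-0.1,0.7,0],"dr":[0,0,6.3]},{"delta_pos":[-0.1,0.7,0],"dr":[0,0,6.3]},{"delta_pos":[-0.1,0.7,0],"dr":[0,0,6.3]},{"delta_pos":[-0.1,0.7,0],"dr":[0,0,6.3]},{"delta_pos":[-0.1,0.7,0],"dr":[0,0,6.3]},{"delta_pos":[-0.1,0.7,0],"dr":[0,0,6.3]},{"delta_pos":[-0.1,0.7,0],"dr":[0,0,6.3]}]'
python3 -m handwheel '[{"delta_pos":[0,0.7,0],"dr":[0,0,6.3]},{"delta_pos":[0,0.7,0],"dr":[0,0,6.3]},{"delta_pos":[0,0.7,0],"dr":[0,0,6.3]},{"delta_pos":[0,0,0],"dr":[7,0,0]},{"delta_pos":[0,0,0],"dr":[7,0,0]},{"delta_pos":[0,0,0],"dr":[7,0,0]},{"delta_pos":[0,0,0],"dr":[7,0,0]},{"delta_pos":[0,0,0],"dr":[0,0,0]}]'
python3 - <<'E'
from h import *
a=np.radians(55.1);todo([0.013,np.sin(a),-np.cos(a)],[-1,0.013,0],[.445,.254,.0545]);print(get_state()['force'])
E
```

```text
t: 38.0
eef_pos: [0.468, 0.023, 0.219]
ee_rot: [-3.129, -0.075, -2.67]
force: [-0.3, 0.4, -1.7]
width: 0.0664
gripper_force: 29.8
t: 39.0
eef_pos: [0.4458, 0.1704, 0.218]
ee_rot: [-3.126, 0.362, -1.896]
force: [0.8, 0.4, -1.0]
width: 0.066
gripper_force: 29.8
t: 39.8
eef_pos: [0.4469, 0.23, 0.2159]
ee_rot: [-3.132, 0.853, -1.582]
force: [0.5, -1.3, -2.2]
width: 0.0661
gripper_force: 29.9
dr [6.2 0.2 0.2] units [-0.06  0.8  -5.38] q [ 0.163  0.133 -0.32  -0.95  -1.145  0.252]
[ 0.52525927 -1.28356969 -2.17743816]
```

```bash
python3 -m handwheel '[{"delta_pos":[-0.06,0.8,0],"dr":[6.2,0.2,0.2]},{"delta_pos":[0,0,-1],"dr":[0,0,0]},{"delta_pos":[0,0,-1],"dr":[0,0,0]},{"delta_pos":[0,0,-1],"dr":[0,0,0]},{"delta_pos":[0,0,-1],"dr":[0,0,0]},{"delta_pos":[0,0,-0.7],"dr":[0,0,0]},{"delta_pos":[0,0,-0.3],"dr":[0,0,0]},{"delta_pos":[0,0,-0.2],"dr":[0,0,0]},{"delta_pos":[0,0,0],"dr":[0,0,0]},{"delta_pos":[0,0,0],"dr":[0,0,0]}]'
```

```text
t: 40.8
eef_pos: [0.4453, 0.2572, 0.0629]
ee_rot: [-3.128, 0.959, -1.568]
force: [-0.8, -0.1, -0.4]
width: 0.0668
gripper_force: 29.9
```

```bash
python3 -m handwheel '[{"delta_pos":[0,0,-0.14],"dr":[0,0,0]},{"delta_pos":[0,0,-0.1],"dr":[0,0,0]},{"delta_pos":[0,0,-0.06],"dr":[0,0,0]},{"delta_pos":[0,0,0],"dr":[0,0,0]},{"delta_pos":[0,0,0],"dr":[0,0,0]}]'
```

```text
t: 41.3
eef_pos: [0.4452, 0.257, 0.0538]
ee_rot: [-3.129, 0.96, -1.57]
force: [-0.1, -3.5, 6.0]
width: 0.0663
gripper_force: 29.6
```

Contact. I release it, back off straight up and level the tool.

```bash
python3 -m handwheel '[{"delta_pos":[0,0,0],"dr":[0,0,0]},{"delta_pos":[0,0,0],"dr":[0,0,0]},{"delta_pos":[0,0,0],"dr":[0,0,0]},{"delta_pos":[0,0,0],"dr":[0,0,0]},{"delta_pos":[0,0,0.3],"dr":[0,0,0]},{"delta_pos":[0,0,1],"dr":[0,0,0]},{"delta_pos":[0,0,1],"dr":[0,0,0]},{"delta_pos":[0,0,1],"dr":[0,0,0]},{"delta_pos":[0,0,1],"dr":[0,0,0]},{"delta_pos":[0,0,1],"dr":[0,0,0]}]' -1
python3 -m handwheel '[{"delta_pos":[0,0,0.5],"dr":[-8,0,0]},{"delta_pos":[0,0,0.5],"dr":[-8,0,0]},{"delta_pos":[0,0,0.3],"dr":[-8,0,0]},{"delta_pos":[0,-0.4,0],"dr":[-8,0,0]},{"delta_pos":[0,-0.8,0],"dr":[-8,0,0]},{"delta_pos":[0,-1,0],"dr":[-8,0,0]},{"delta_pos":[0,-1,0],"dr":[-7,0,0]},{"delta_pos":[0,-1,0],"dr":[0,0,0]},{"delta_pos":[0,-1,0],"dr":[0,0,0]},{"delta_pos":[0,0,0],"dr":[0,0,0]}]'
python3 - <<'E'
from h import *
s=get_state();print(s['q'].round(3))
im,c=snap('wrist','w17.png');h=cv2.cvtColor(im,cv2.COLOR_RGB2HSV)
m=((h[:,:,0]>3)&(h[:,:,0]<18)&(h[:,:,1]>130)&(h[:,:,2]>40)).astype(np.uint8)
k,_,st,ce=cv2.connectedComponentsWithStats(m);print([(st[i].tolist(),ce[i].round().tolist(),atz(c,ce[i],.042).round(3)) for i in range(1,k) if st[i,4]>20])
print(proj(c,[.491,.034,.066]))
print('side',[(d['location'],d['conf']) for d in (snap('side','s17.png'),find_in('side','tumbler_mid'))[1]], proj(calibration('side'),[.445,.257,.0375]))
x,y=np.round(proj(c,[.491,.034,.05])).astype(int)
a=im[max(0,y-130):y+130,max(0,x-150):x+150,::-1];b=cv2.imread('pics/s17.png')[250:400,230:390]
cv2.imwrite('pics/k17.png',np.hstack([cv2.resize(a,(400,int(400*a.shape[0]/a.shape[1])))[:340],cv2.resize(b,(380,356))[:340]]) if a.shape[0]*400//a.shape[1]>=340 else a)
E
```

```text
t: 42.3
eef_pos: [0.4446, 0.257, 0.214]
ee_rot: [-3.13, 0.959, -1.57]
force: [0.7, -0.4, 0.2]
width: 0.0878
gripper_force: 0.0
t: 43.3
eef_pos: [0.4436, 0.0987, 0.2499]
ee_rot: [-3.132, 0.008, -1.573]
force: [0.9, -0.7, 0.4]
width: 0.0878
gripper_force: 0.0
[ 6.540e-01 -2.500e-02 -4.500e-01 -1.000e-03 -1.133e+00 -6.560e-01]
[([202, 70, 54, 32, 1139], [229.0, 86.0], array([0.515, 0.01 , 0.042])), ([238, 124, 27, 27, 532], [250.0, 137.0], array([0.5  , 0.048, 0.042])), ([266, 131, 27, 25, 507], [279.0, 143.0], array([0.477, 0.053, 0.042])), ([217, 148, 28, 27, 493], [231.0, 161.0], array([0.516, 0.067, 0.042])), ([267, 170, 25, 26, 492], [279.0, 182.0], array([0.478, 0.084, 0.042])), ([208, 277, 6, 26, 40], [211.0, 289.0], array([0.54 , 0.177, 0.042])), ([104, 278, 51, 5, 157], [128.0, 280.0], array([0.611, 0.169, 0.042])), ([217, 346, 6, 47, 71], [220.0, 369.0], array([0.538, 0.256, 0.042]))]
[256.06438403 118.60831259]
side [([296.1, 325.3], 0.93), ([353.2, 350.8], 0.59), ([385.8, 175.6], 0.55), ([306.4, 266.4], 0.43)] [293.61313797 326.31384101]
```

View pics/k17.png

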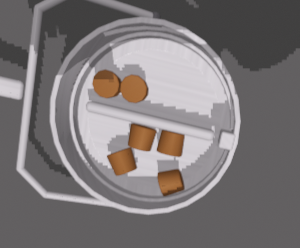

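All six lumps lie in the tray, with the rib and notch at (228,140). Now the lid.

```bash
python3 -m handwheel '[{"delta_pos":[0.45,-1,0],"dr":[0,0,0]},{"delta_pos":[0.45,-1,0],"dr":[0,0,0]},{"delta_pos":[0.45,-1,0],"dr":[0,0,0]},{"delta_pos":[0.45,-1,0],"dr":[0,0,0]},{"delta_pos":[0.45,-1,0],"dr":[0,0,0]},{"delta_pos":[0.45,-1,0],"dr":[0,0,0]},{"delta_pos":[0.45,-1,0],"dr":[0,0,0]},{"delta_pos":[0.45,-1,0],"dr":[0,0,0]},{"delta_pos":[0.45,-1,0],"dr":[0,0,0]},{"delta_pos":[0.45,-1,0],"dr":[0,0,0]}]' >/dev/null
python3 -m handwheel '[{"delta_pos":[0.45,-0.8,0],"dr":[0,0,0]},{"delta_pos":[0.4,-0.5,0],"dr":[0,0,0]},{"delta_pos":[0,0,0],"dr":[0,0,0]},{"delta_pos":[0,0,0],"dr":[0,0,0]}]'
cat > lid.py <<'E'
from h import *
import sys
o=look(['lid_grip','lid_notch','lid_saddle'],sys.argv[1]+'.png');save(o,sys.argv[1]+'.json');c=o['cal'];im=cv2.imread('pics/'+sys.argv[1]+'.png')[:,:,::-1].copy()
print(o['lid_grip'],o['lid_notch'],o['lid_saddle']);g=atz(c,o['lid_grip'][0][0],.03);s=atz(c,o['lid_saddle'][0][0],.0365)
p,n,m=circ(c,im,g,.012,.0695,6);print('rim',p,n,m,'grip',g)
m=((im.max(2)<60)).astype(np.uint8);k,_,st,ce=cv2.connectedComponentsWithStats(m)
q=proj(c,[*p,.04])
for i in range(1,k):
    if st[i,4]>150 and np.hypot(*(ce[i]-q))<60:
        pts=np.argwhere(_==i)[:,::-1].astype(np.float32);r=cv2.minAreaRect(pts);bx=cv2.boxPoints(r)
        e=[(bx[j]+bx[(j+1)%4])/2 for j in range(4)];L=sorted([(e[0],e[2]),(e[1],e[3])],key=lambda t:np.linalg.norm(t[0]-t[1]))[1]
        u,v=atz(c,L[0],.038),atz(c,L[1],.038);print('knob',ce[i],st[i],'ang',np.degrees(np.arctan2(*(v-u)[1::-1])),'len',np.linalg.norm(u-v),'mid',(u+v)/2)
if o['lid_notch']:
    k=atz(c,o['lid_notch'][0][0],.008)[:2]-p;print('notch',np.hypot(*k),np.degrees(np.arctan2(k[1],k[0])))
E
python3 lid.py l1
```

```text
t: 44.85
eef_pos: [0.6052, -0.2379, 0.2488]
ee_rot: [-3.133, 0.008, -1.572]
force: [1.0, -0.1, -1.0]
width: 0.0874
gripper_force: 0.0
[([113.8, 148.6], 0.91), ([324.3, 190.7], 0.69)] [([324.7, 115.6], 0.78), ([186.2, 192.0], 0.69)] [([116.1, 153.7], 0.82), ([325.2, 185.1], 0.64)]
rim [ 0.77583397 -0.27868978] 164 0.0002487143751945878 grip [ 0.77515134 -0.27912344  0.03      ]
knob [112.19882101 145.84565916] [  76  117   74   59 1866] ang 139.81015160511447 len 0.05983862687920856 mid [ 0.77329748 -0.28144834  0.038     ]
notch 0.1761502260321067 -171.35696546820003
```

The detections at (114,149) are the red lid. The silver one is at (324,191), so I pick by colour.

```bash
sed -i 's/^print(o\[.lid_grip.\].*$/for q in("lid_grip","lid_notch","lid_saddle"): o[q]=[d for d in o[q] if np.hypot(*(atz(c,d[0],.02)[:2]-[.604,-.25]))<.1]\nprint(o["lid_grip"],o["lid_notch"],o["lid_saddle"]);g=atz(c,o["lid_grip"][0][0],.03)/' lid.py
python3 lid.py l2
python3 - <<'E'
import cv2,numpy as np
im=cv2.imread('pics/l2.png')
for p in((290,190),(360,200),(324,250),(324,112),(324,135)): print(p,im[p[1],p[0]][::-1])
E
```

```text
[([325.3, 191.4], 0.79)] [([321.4, 112.4], 0.8)] [([325.1, 185.3], 0.91)]
rim [ 0.60288491 -0.24489664] 173 2.9082804961375053e-05 grip [ 0.60127302 -0.24350158  0.03      ]
knob [322.98463016 192.84534102] [ 315  159   17   69 1041] ang 88.68825048887489 len 0.05706813902324239 mid [ 0.60316536 -0.24294876  0.038     ]
notch 0.0628964654158364 -88.30159176710579
(290, 190) [209 204 209]
(360, 200) [214 209 214]
(324, 250) [211 206 211]
(324, 112) [96 94 95]
(324, 135) [211 206 211]
```

```bash
python3 -m handwheel '[{"delta_pos":[-0.08,-0.23,-1],"dr":[0.4,0,-1.2]},{"delta_pos":[0,0,-1],"dr":[0,0,0]},{"delta_pos":[0,0,-0.3],"dr":[0,0,0]},{"delta_pos":[0,0,0],"dr":[0,0,0]},{"delta_pos":[0,0,0],"dr":[0,0,0]}]' -0.2 40
python3 lid.py l3
python3 - <<'E'
from h import *
a=load('l2.json');c=load('l3.json')
f=lambda o,q:min(o[q],key=lambda d:np.hypot(*(atz(o['cal'],d[0],.02)[:2]-[.604,-.25])))[0]
print(tri([(a['cal'],f(a,'lid_grip')),(c['cal'],f(c,'lid_grip'))]), get_state()['eef_pos'],get_state()['ee_rot'])
E
```

```text
t: 45.75
eef_pos: [0.6034, -0.2453, 0.1818]
ee_rot: [-3.131, 0.014, -1.592]
force: [0.9, -0.8, -0.2]
width: 0.0549
gripper_force: 0.0
[([322.6, 214.3], 0.96)] [([323.1, 122.8], 0.72)] [([321.4, 215.2], 0.83)]
rim [ 0.60340411 -0.24484058] 139 3.318915228076036e-06 grip [ 0.6022796 -0.2461981  0.03     ]
knob [320.51826793 219.66982409] [ 312  178   19   84 1478] ang 88.84480984291086 len 0.05785108821958176 mid [ 0.60338274 -0.24373012  0.038     ]
notch 0.0623542483396738 -92.36319855705648
[ 0.60183243 -0.23694819 -0.0084033 ] [ 0.60335814 -0.24516989  0.18189534] [-3.13004839  0.01470699 -1.59206654]
```

Run:
```python
from h import *
a=np.radians(-91.2);todo([0,0,-1],[np.sin(a),-np.cos(a),0],[.6033,-.2449,.034])
```

```text
dr [-0.8  0.7  0. ] units [-0.    0.01 -4.93] q [-0.096  0.361 -0.128 -0.018 -1.072  0.083]
```

```bash
python3 -m handwheel '[{"delta_pos":[0,0,-1],"dr":[-0.8,0.7,0]},{"delta_pos":[0,0,-1],"dr":[0,0,0]},{"delta_pos":[0,0,-1],"dr":[0,0,0]},{"delta_pos":[0,0,-1],"dr":[0,0,0]},{"delta_pos":[0,0,-0.5],"dr":[0,0,0]},{"delta_pos":[0,0,-0.25],"dr":[0,0,0]},{"delta_pos":[0,0,0],"dr":[0,0,0]},{"delta_pos":[0,0,-0.15],"dr":[0,0,0]},{"delta_pos":[0,0,0],"dr":[0,0,0]},{"delta_pos":[0,0,0],"dr":[0,0,0]}]'
python3 -m handwheel '[{"delta_pos":[0,0,0],"dr":[0,0,0]},{"delta_pos":[0,0,0],"dr":[0,0,0]},{"delta_pos":[0,0,0],"dr":[0,0,0]},{"delta_pos":[0,0,0],"dr":[0,0,0]},{"delta_pos":[0,0,0],"dr":[0,0,0]}]' 1 40
python3 -m handwheel '[{"delta_pos":[0,0,0.5],"dr":[0,0,0]},{"delta_pos":[0,0,1],"dr":[0,0,0]},{"delta_pos":[0,0,1],"dr":[0,0,0]},{"delta_pos":[0,0,1],"dr":[0,0,0]},{"delta_pos":[0,0,1],"dr":[0,0,0]},{"delta_pos":[0,0,0.5],"dr":[0,0,0]},{"delta_pos":[0,0,0],"dr":[0,0,0]},{"delta_pos":[0,0,0],"dr":[0,0,0]}]'
python3 - <<'E'
from h import *
s=get_state();c=calibration('wrist');im,_=snap('wrist','l4.png');e=s['eef_pos'];R=Ro.from_euler('xyz',s['ee_rot']).as_matrix();print(e,s['ee_rot'])
for q in('lid_notch','lid_grip'): print(q,[(d['location'],d['conf']) for d in mark_of('wrist',q)][:2])
p,n,m=circ(c,im,e[:2],e[2]-.034+.012,.0695,4,255);d=np.array([*(p-e[:2]),0]);print('off tool x,y',R[:,0]@d,R[:,1]@d,n,m)
# notch: sample along arc just inside flange edge
g=cv2.cvtColor(im,cv2.COLOR_RGB2GRAY)
for r in(.060,.064,.067):
    out=[]
    for a in np.arange(-15,15.1,.5):
        w=np.array([*p,e[2]-.034+.012])+r*(R[:,0]*np.cos(np.radians(a))+R[:,1]*np.sin(np.radians(a)));u=proj(c,w).round().astype(int);out.append(int(g[u[1],u[0]]))
    print(r,out)
E
```

```text
t: 46.95
eef_pos: [0.6031, -0.2452, 0.0344]
ee_rot: [3.14, 0.001, -1.592]
force: [-0.2, -0.1, 0.5]
width: 0.0524
gripper_force: 0.0
t: 47.45
eef_pos: [0.6027, -0.2451, 0.0335]
ee_rot: [3.139, 0.001, -1.592]
force: [-0.8, 0.3, -0.1]
width: 0.018
gripper_force: 0.0
t: 48.25
eef_pos: [0.6022, -0.2449, 0.1834]
ee_rot: [3.139, 0.001, -1.593]
force: [0.1, -0.2, -2.5]
width: 0.0136
gripper_force: 40.0
[ 0.60218069 -0.24488855  0.18338825] [ 3.13905119e+00  1.46236652e-03 -1.59283604e+00]
lid_notch [([149.9, 221.4], 0.81)]
lid_grip [([61.3, 171.7], 0.94), ([319.5, 304.7], 0.64)]
off tool x,y -0.0008395167702081064 0.0007197873369364242 70 0.0005025505182555887
0.06 [179, 179, 179, 179, 179, 179, 180, 180, 180, 180, 180, 180, 180, 181, 180, 181, 172, 79, 79, 79, 80, 79, 80, 80, 79, 80, 80, 79, 80, 79, 79, 80, 80, 80, 79, 79, 79, 79, 79, 79, 80, 78, 79, 93, 142, 180, 180, 180, 180, 180, 180, 180, 180, 180, 180, 179, 179, 179, 179, 179, 179]
0.064 [177, 178, 178, 178, 178, 178, 179, 178, 179, 179, 179, 179, 179, 178, 179, 179, 154, 93, 80, 79, 79, 79, 79, 79, 79, 79, 79, 80, 79, 80, 80, 80, 79, 79, 79, 79, 80, 78, 79, 79, 79, 79, 79, 82, 169, 179, 178, 179, 179, 179, 179, 179, 179, 179, 178, 178, 179, 178, 178, 178, 177]
0.067 [179, 179, 179, 179, 179, 179, 180, 180, 180, 180, 180, 180, 180, 179, 180, 180, 140, 83, 79, 79, 80, 79, 79, 79, 80, 79, 79, 79, 80, 79, 79, 79, 80, 79, 80, 80, 80, 79, 80, 78, 80, 79, 80, 80, 156, 179, 179, 179, 179, 178, 178, 177, 177, 178, 177, 177, 176, 176, 177, 176, 177]
```

Run:
```python
from h import *
s=get_state();c=calibration('wrist');im=cv2.imread('pics/l4.png')[:,:,::-1].copy();e=s['eef_pos'];R=Ro.from_euler('xyz',s['ee_rot']).as_matrix()
for dz in(-.006,-.004,-.002,0,.002,.004):
    p,n,m=circ(c,im,e[:2],e[2]-.034+.012+dz,.0695,5,255);d=np.array([*(p-e[:2]),0]);print(dz,'off',R[:,0]@d,R[:,1]@d,n,m)
a=np.radians(166.5);x=np.array([np.cos(a),np.sin(a),0]);y=np.array([np.sin(a),-np.cos(a),0])
todo([0,0,-1],y,np.array([.4909,.0341,.18])+.0008*x-.0007*y)
```

```text
-0.006 off -0.00011921269201311787 0.0008733860400111027 71 2.9537941319407457e-05
-0.004 off -0.0004172583503180509 0.00081148624014667 71 1.4626946230805737e-05
-0.002 off -0.0006350728639425848 0.0008001448603600868 70 0.0002511972497700257
0 off -0.0008399115131708138 0.0007766138379230133 69 0.0005023897331424554
0.002 off -0.0010227627997976129 0.0007882209302943263 68 0.0005047825111230766
0.004 off -0.001208907104132527 0.0007863106148417762 68 0.0007294687078652981
dr [-3.000e-01 -1.000e-01 -1.022e+02] units [-3.73  9.28 -0.06] q [-8.800e-02  3.650e-01 -1.290e-01 -1.000e-03 -1.082e+00  6.600e-02]
```

```bash
python3 -m handwheel '[{"delta_pos":[-0.287,0.714,0],"dr":[0,0,-7.86]},{"delta_pos":[-0.287,0.714,0],"dr":[0,0,-7.86]},{"delta_pos":[-0.287,0.714,0],"dr":[0,0,-7.86]},{"delta_pos":[-0.287,0.714,0],"dr":[0,0,-7.86]},{"delta_pos":[-0.287,0.714,0],"dr":[0,0,-7.86]},{"delta_pos":[-0.287,0.714,0],"dr":[0,0,-7.86]},{"delta_pos":[-0.287,0.714,0],"dr":[0,0,-7.86]},{"delta_pos":[-0.287,0.714,0],"dr":[0,0,-7.86]},{"delta_pos":[-0.287,0.714,0],"dr":[0,0,-7.86]},{"delta_pos":[-0.287,0.714,0],"dr":[0,0,-7.86]}]' >/dev/null
python3 -m handwheel '[{"delta_pos":[-0.287,0.714,0],"dr":[0,0,-7.86]},{"delta_pos":[-0.287,0.714,0],"dr":[0,0,-7.86]},{"delta_pos":[-0.287,0.714,0],"dr":[0,0,-7.86]},{"delta_pos":[0,0,-1],"dr":[0,0,0]},{"delta_pos":[0,0,-1],"dr":[0,0,0]},{"delta_pos":[0,0,-0.3],"dr":[0,0,0]},{"delta_pos":[0,0,0],"dr":[0,0,0]},{"delta_pos":[0,0,0],"dr":[0,0,0]}]'
cat > al.py <<'E'
from h import *
import sys
s=get_state();c=calibration('wrist');im,_=snap('wrist',sys.argv[1]);e=s['eef_pos'];R=Ro.from_euler('xyz',s['ee_rot']).as_matrix();print(e,s['ee_rot'],s['force'])
a=np.radians(166.5);x=np.array([np.cos(a),np.sin(a),0]);y=np.array([np.sin(a),-np.cos(a),0]);todo([0,0,-1],y,np.array([.4909,.0341,e[2]])+.0008*x-.0007*y)
g=cv2.GaussianBlur(cv2.cvtColor(im,cv2.COLOR_RGB2GRAY),(3,3),0)
for rr in range(60,150,8): print(rr,' '.join(f'{v:3d}' for v in g[rr,276:366:2]))
E
python3 al.py l5.png
```

```text
t: 50.2
eef_pos: [0.4913, 0.0333, 0.115]
ee_rot: [3.139, 0.001, 2.907]
force: [0.4, -0.7, -2.1]
width: 0.0136
gripper_force: 40.0
[0.49132131 0.03325019 0.11502906] [3.13935158e+00 1.27261721e-03 2.90749277e+00] [ 0.38519558 -0.71919645 -2.07656693]
dr [-0.1  0.2 -0.1] units [-0.05  0.01 -0.01] q [ 4.670e-01  1.890e-01 -5.590e-01 -1.000e-03 -8.200e-01 -2.271e+00]
60 113 113 113 113 113 113 113 113 113 113 113 113 113 113 113 113 113 113 113 113 113 113 113 113 113 113 113 113 113 113 113 113 113 113 112 113 113 113 113 113 113 113 113 113 113
68 113 113 113 113 113 113 113 113 113 113 113 113 113 113 113 113 113 113 113 113 113 113 113 113 113 113 113 113 113 113 113 113 113 113 113 113 113 113 113 113 113 113 113 113 113
76 113 113 113 113 113 113 113 113 113 113 113 113 113 113 113 113 113 113 113 113 113 113 113 113 113 113 113 113 113 113 113 113 112 113 113 113 113 113 113 113 113 113 113 113 113
84 113 113 113 113 113 113 113 113 113 113 113 113 113 113 113 113 113 113 113 113 113 113 113 113 113 113 113 113 113 113 113 113 113 113 113 113 113 113 113 113 113 113 113 113 113
92
[... 768 characters left out ...]
 175 175 169 172 177 177 177 177 177 177 177 177 177 177 177 177 177 178 177 190 229 235 235 235 220 174 174 174 174 174 174 174 174 174 174 174 173
132 174 174 174 175 175 174 175 175 174 174 173 163 171 157 162 156 165 175 176 177 178 178 176 175 175 177 177 177 166 154 149 167 163 173 175 175 174 174 174 174 174 174 174 174 174
140 177 177 177 177 177 177 177 177 177 177 177 170 163 170 165 153 161 173 174 173 172 172 173 175 175 175 173 171 162 151 169 164 170 177 177 176 176 176 176 176 176 176 176 176 176
148 174 174 174 174 174 174 174 174 174 174 174 174 163 170 171 156 158 166 165 167 167 168 168 167 165 167 168 168 159 157 172 163 174 174 174 174 174 174 174 174 174 174 174 174 174
```

The rib lies between the notch's edges (rib 307–335, notch 298–340 on row 140), under 1 mm off centre. I lower the lid.

```bash
python3 -m handwheel '[{"delta_pos":[-0.03,0,-0.2],"dr":[0,0,0]},{"delta_pos":[0,0,-0.2],"dr":[0,0,0]},{"delta_pos":[0,0,0],"dr":[0,0,0]},{"delta_pos":[0,0,0],"dr":[0,0,0]}]'
python3 -m handwheel '[{"delta_pos":[0,0,-0.1],"dr":[0,0,0]},{"delta_pos":[0,0,-0.1],"dr":[0,0,0]},{"delta_pos":[0,0,0],"dr":[0,0,0]},{"delta_pos":[0,0,0],"dr":[0,0,0]}]'
```

```text
t: 50.65
eef_pos: [0.4906, 0.0335, 0.103]
ee_rot: [3.138, 0.002, 2.908]
force: [1.1, 0.1, 1.3]
width: 0.0141
gripper_force: 40.0
t: 51.05
eef_pos: [0.492, 0.0336, 0.0992]
ee_rot: [3.138, 0.005, 2.909]
force: [-1.7, -1.6, 22.5]
width: 0.0139
gripper_force: 40.0
```

```bash
cat > lz.py <<'E'
from h import *
import sys
s=get_state();c=calibration('wrist');im,_=snap('wrist',sys.argv[1]);e=s['eef_pos'];R=Ro.from_euler('xyz',s['ee_rot']).as_matrix();print(e,s['ee_rot'],s['force'],s['moment'])
for z in np.arange(.068,.086,.002):
    p,n,m=circ(c,im,e[:2],z,.0695,5,255);d=np.array([*(p-e[:2]),0]);print(round(z,4),p.round(4),'off',(R[:,0]@d).round(5),(R[:,1]@d).round(5),n,round(m,5))
E
python3 lz.py l6.png
```

```text
[0.49195667 0.0336069  0.09915468] [3.13768023 0.00525558 2.90904631] [-1.70788463 -1.57814233 22.54781909] [-0.67398329  0.94323323 -0.0077853 ]
0.068 [0.4893 0.0345] off 0.00285 0.00029 80 0.00074
0.07 [0.4894 0.0345] off 0.00271 0.00029 80 0.00051
0.072 [0.4896 0.0345] off 0.0025 0.00028 79 0.00025
0.074 [0.4898 0.0344] off 0.00226 0.00027 78 0.00024
0.076 [0.49   0.0343] off 0.00202 0.00025 77 0.00025
0.078 [0.4903 0.0343] off 0.00174 0.00026 76 0.00025
0.08 [0.4906 0.0342] off 0.0015 0.00026 76 0.00051
0.082 [0.4908 0.0342] off 0.00126 0.00028 74 0.00072
0.084 [0.491  0.0341] off 0.00108 0.00028 74 0.00076
```

```bash
python3 -m handwheel '[{"delta_pos":[0,0,0.12],"dr":[0,0,0]},{"delta_pos":[0.05,0.03,0],"dr":[0,0,0]},{"delta_pos":[0,0,-0.08],"dr":[0,0,0]},{"delta_pos":[0,0,-0.06],"dr":[0,0,0]},{"delta_pos":[0,0,0],"dr":[0,0,0]},{"delta_pos":[0,0,0],"dr":[0,0,0]}]'
python3 -c "
from station import *;s=get_state();print(s['force'],s['moment'],s['eef_pos'],s['ee_rot'])"
```

```text
t: 51.7
eef_pos: [0.492, 0.0341, 0.0984]
ee_rot: [3.139, 0.003, 2.909]
force: [-8.8, -2.2, 34.1]
width: 0.0138
gripper_force: 40.0
[-8.83699489 -2.23155825 34.05907481] [-0.49732985  3.43701072  0.10551038] [0.49199238 0.03405901 0.09843855] [3.13936003e+00 2.66045443e-03 2.90886675e+00]
```

```bash
cat > asc.py <<'E'
from h import *
import sys
im,c=snap('wrist',sys.argv[1]);g=cv2.cvtColor(im,cv2.COLOR_RGB2GRAY);s=get_state();print(s['eef_pos'],s['force'].round(1))
for r in range(104,166,2): print(r,' '.join(f'{v:3d}' for v in g[r,286:356:2]))
# predicted pixels: rib top corners (tin pose), rim at -x
a=np.radians(166.5);x=np.array([np.cos(a),np.sin(a),0]);y=np.array([-x[1],x[0],0]);t=np.array([.4909,.0341,0])
for n,r,l,z in(('rib in L',.056,-.006,.07),('rib in R',.056,.006,.07),('rib out L',.066,-.006,.07),('rib out R',.066,.006,.07),('rim outer',.0685,.012,.066),('rim outer',.0685,-.012,.066)): print(n,proj(c,t+x*r+y*l+[0,0,z]).round(1))
E
python3 asc.py l7.png
```

```text
[0.49201016 0.0340691  0.09844606] [-8.7 -1.3 33.6]
104 113 113 113 113 113 113 113 113 113 113 113 113 114 113 113 114 113 113 114 113 114 113 113 113 114 114 112 113 113 113 114 113 113 114 114
106 113 113 113 113 113 113 113 113 113 114 113 113 113 114 112 113 113 113 113 113 113 113 114 113 113 113 113 113 113 113 113 113 113 113 113
108 113 114 113 112 113 113 113 113 113 113 113 113 113 113 112 114 113 113 113 113 113 113 114 113 113 113 114 113 114 113 113 113 114 113 114
110 113 118 121 136 130 113 113 113 113 113 113 113 113 113 113 113 113 113 113 113 113 113 113 113 114 113 113 114 114 147 131 121 116 112 113
112 159 166 170 172 148 114 113 113 113 112 114 113 113 113 114 114 113 113 114 113 113 114 113 114 113 113 113 113 119 172 172 168 164 159 147
114 171 172 172 171 162 113 113 113 113 113 114 113 114 113 113 114 113 113 113 113 113 113 113 113 112 113 113 113 127 172 172 172 171 171 171
116 172 172 171 171 165 114 114 113 113 113 113 113 113 113 113 113 113 113 113 114 114 113 113 113 113 114 113 113 133 171 170 170 171 171 171
118 170 170 170 170 166 115 114 114 113 
[... 2857 characters left out ...]
66 164 163 163 164 165 165 163 163 161 163 165 168 169 167 166 163 163 162 160 161 164 166 167 167 167 167 166 167 166 166 167
160 168 167 167 166 165 163 164 164 166 165 163 162 161 163 166 168 169 168 165 163 162 162 160 161 164 165 167 167 167 166 167 167 166 165 165
162 168 167 167 166 164 163 163 165 165 164 163 163 161 163 166 168 169 167 165 163 163 162 160 161 165 165 166 167 168 167 167 167 166 164 165
164 168 168 166 166 164 163 163 164 164 164 163 163 161 163 164 169 169 168 165 162 163 162 161 161 164 166 166 167 167 167 166 167 166 164 165
rib in L [333.7 149.7]
rib in R [302.3 149.6]
rib out L [334.  122.7]
rib out R [302.1 122.6]
rim outer [286.8 115.8]
rim outer [349.3 115.9]
```

```bash
python3 -m handwheel '[{"delta_pos":[0,0,0.3],"dr":[0,0,0]},{"delta_pos":[0,0,0.2],"dr":[0,0,0]},{"delta_pos":[0,0,0],"dr":[0,0,0]},{"delta_pos":[0,0,0],"dr":[0,0,0]}]'
cat > lt.py <<'E'
from h import *
import sys
# fit full lid pose (centre,z, tilt) from flange top edge: image edge points on outer flange
s=get_state();c=calibration('wrist');im,_=snap('wrist',sys.argv[1]);e=s['eef_pos'];R=Ro.from_euler('xyz',s['ee_rot']).as_matrix();print(e,s['force'].round(1))
g=cv2.GaussianBlur(cv2.cvtColor(im,cv2.COLOR_RGB2GRAY),(3,3),0).astype(np.float32)
X=R[:,0];Y=R[:,1]
def pt(v,a,r):
    cx,cy,z,tx=v;  # tx: slope of height along tool x
    q=X*np.cos(a)+Y*np.sin(a);w=e+X*cx+Y*cy+q*r;w=w.copy();w[2]=e[2]+z+tx*r*np.cos(a);return w
v=np.array([0,0,-.026,0.]);A=np.radians(np.r_[np.arange(-85,-9,1),np.arange(9,86,1)])
for it in range(6):
    obs=[]
    for a in A:
        rr=np.arange(.0645,.0745,.0002);px=np.array([proj(c,pt(v,a,r)) for r in rr],np.float32)
        if px[:,1].max()>258: continue
        val=cv2.remap(g,px[:,:1],px[:,1:],cv2.INTER_LINEAR).ravel();d=np.gradient(val);k=np.argmin(d)
        if d[k]<-2: obs.append((a,px[k]))
    f=lambda v:np.concatenate([proj(c,pt(v,a,.0695))-o for a,o in obs])
    # use radial residual only
    def fr(v):
        out=[]
        for a,o in obs:
            p0=proj(c,pt(v,a,.0695));p1=proj(c,pt(v,a,.0745));u=(p1-p0)/np.linalg.norm(p1-p0);out.append((o-p0)@u)
        return np.array(out)
    v=least_squares(fr,v,x_scale=[1e-3,1e-3,1e-3,1e-2],loss='soft_l1',f_scale=.5).x
print('n',len(obs),'rms px',np.sqrt(np.mean(fr(v)**2)).round(2),'cx,cy,z(flange top rel TCP) mm',(v[:3]*1e3).round(2),'tilt deg',np.degrees(v[3]).round(2))
w=e+X*v[0]+Y*v[1];print('lid centre',w[:2].round(4))
E
python3 lt.py l8.png
```

```text
t: 52.15
eef_pos: [0.4907, 0.0341, 0.1102]
ee_rot: [3.139, -0.0, 2.907]
force: [-0.1, -0.2, -2.7]
width: 0.0135
gripper_force: 40.0
[0.49074914 0.0341364  0.11022621] [-0.1 -0.2 -2.7]
n 141 rms px 0.18 cx,cy,z(flange top rel TCP) mm [  2.49   0.48 -27.03] tilt deg 5.24
lid centre [0.4884 0.0352]
```

The lid is tilted 5° in the grip with its notch side high, which is why it caught. I level it with the tool, grip harder and recheck.

```bash
python3 -m handwheel '[{"delta_pos":[0,0,0.1],"dr":[-0.6,-2.5,0]},{"delta_pos":[0,0,0],"dr":[-0.6,-2.5,0]},{"delta_pos":[0,0,0],"dr":[0,0,0]},{"delta_pos":[0,0,0],"dr":[0,0,0]}]' 1 58
python3 - <<'E'
E
python3 lt.py l9.png; python3 -c "
from h import *
s=get_state();print(Ro.from_euler('xyz',s['ee_rot']).as_matrix()[:,0])"
```

```text
t: 52.6
eef_pos: [0.4908, 0.0342, 0.1135]
ee_rot: [3.14, 0.089, 2.908]
force: [0.2, -0.5, -2.2]
width: 0.0137
gripper_force: 58.0
[0.49079474 0.03420789 0.11351163] [ 0.2 -0.5 -2.2]
n 141 rms px 0.94 cx,cy,z(flange top rel TCP) mm [  0.71   0.45 -27.01] tilt deg -1.16
lid centre [0.4902 0.0348]
[-0.96889383  0.23080586 -0.08929395]
```

```bash
python3 -m handwheel '[{"delta_pos":[0.02,-0.02,-0.15],"dr":[0,0,0]},{"delta_pos":[0,0,-0.15],"dr":[0,0,0]},{"delta_pos":[0,0,0],"dr":[0,0,0]},{"delta_pos":[0,0,0],"dr":[0,0,0]}]'
python3 -m handwheel '[{"delta_pos":[0,0,-0.1],"dr":[0,0,0]},{"delta_pos":[0,0,-0.07],"dr":[0,0,0]},{"delta_pos":[0,0,0],"dr":[0,0,0]},{"delta_pos":[0,0,0],"dr":[0,0,0]}]'; python3 lt.py l10.png;  python3 -c "
from h import *
s=get_state();print(s['moment'])"
```

```text
t: 53.05
eef_pos: [0.4918, 0.0334, 0.1044]
ee_rot: [3.14, 0.09, 2.907]
force: [0.1, -0.3, -2.2]
width: 0.0138
gripper_force: 58.0
t: 53.45
eef_pos: [0.4919, 0.0336, 0.0997]
ee_rot: [3.139, 0.091, 2.907]
force: [-0.3, 0.2, -1.5]
width: 0.0137
gripper_force: 58.0
[0.49186462 0.03360888 0.09968024] [-0.3  0.2 -1.5]
n 141 rms px 0.72 cx,cy,z(flange top rel TCP) mm [  0.7    0.46 -26.77] tilt deg -2.08
lid centre [0.4913 0.0342]
[ 0.02327791  0.3340003  -0.05965447]
```

```bash
python3 -m handwheel '[{"delta_pos":[0,0,-0.05],"dr":[0,0,0]},{"delta_pos":[0,0,-0.05],"dr":[0,0,0]},{"delta_pos":[0,0,0],"dr":[0,0,0]},{"delta_pos":[0,0,0],"dr":[0,0,0]}]'; python3 -m handwheel '[{"delta_pos":[0,0,-0.05],"dr":[0,0,0]},{"delta_pos":[0,0,0],"dr":[0,0,0]},{"delta_pos":[0,0,0],"dr":[0,0,0]}]'
```

```text
t: 53.9
eef_pos: [0.4919, 0.0336, 0.0967]
ee_rot: [3.139, 0.09, 2.907]
force: [0.2, 0.2, -2.9]
width: 0.0137
gripper_force: 58.0
t: 54.2
eef_pos: [0.4921, 0.0337, 0.0961]
ee_rot: [3.139, 0.091, 2.908]
force: [-4.2, 0.2, 9.1]
width: 0.0137
gripper_force: 58.0
```

Contact comes at the seated height. I release, lift, level the tool and check.

```bash
python3 -m handwheel '[{"delta_pos":[0,0,0],"dr":[0,0,0]},{"delta_pos":[0,0,0],"dr":[0,0,0]},{"delta_pos":[0,0,0],"dr":[0,0,0]},{"delta_pos":[0,0,0.3],"dr":[0,0,0]},{"delta_pos":[0,0,0.7],"dr":[0,0,0]},{"delta_pos":[0,0,1],"dr":[0.6,2.5,0]},{"delta_pos":[0,0,1],"dr":[0.6,2.5,0]},{"delta_pos":[0,0,0.7],"dr":[0,0,0]},{"delta_pos":[0,0,0],"dr":[0,0,0]},{"delta_pos":[0,0,0],"dr":[0,0,0]}]' 0.3
python3 - <<'E'
from h import *
s=get_state();c=calibration('wrist');im,_=snap('wrist','l11.png');e=s['eef_pos'];print(e,s['ee_rot'])
for q in('lid_grip','lid_notch','lid_saddle','tin_key','bail_tab'): print(q,[(np.round(d['location'],1),round(d['conf'],2)) for d in mark_of('wrist',q)][:2])
for z in(.066,.070,.074,.078): p,n,m=circ(c,im,(.491,.034),z,.0695,4,280);print(z,p.round(4),n,m)
print('lid grip pred',proj(c,[.4909,.0341,.088]))
snap('side','s11.png');k=calibration('side');print('side',[(np.round(d['location'],1),round(d['conf'],2)) for d in mark_of('side','lid_grip')][:3],proj(k,[.4909,.0341,.088]))
E
python3 lt.py l12.png
```

```text
t: 55.2
eef_pos: [0.4919, 0.0337, 0.2068]
ee_rot: [3.138, 0.002, 2.907]
force: [0.7, 0.3, -0.7]
width: 0.031
gripper_force: 0.0
[0.49191463 0.03366774 0.20677816] [3.13804412e+00 1.69028289e-03 2.90705650e+00]
lid_grip [(array([317.2, 229.7]), 0.61)]
lid_notch [(array([318.8, 128.9]), 0.59)]
lid_saddle [(array([319.8, 132.4]), 0.67), (array([319.1, 228.9]), 0.58)]
tin_key [(array([317.7, 129. ]), 0.69), (array([320.5, 231.1]), 0.33)]
bail_tab [(array([320.6, 369. ]), 0.86)]
0.066 [0.4913 0.0343] 123 0.00026748393928635594
0.07 [0.4914 0.0342] 122 0.00024125648836430952
0.074 [0.4917 0.0341] 118 0.0005024701327727837
0.078 [0.492 0.034] 113 0.0007302489434364567
lid grip pred [318.13120315 231.14539695]
side [(array([316.8, 251.4]), 0.71), (array([282.4, 198.1]), 0.53), (array([318.2, 280. ]), 0.29)] [317.95428492 252.06767314]
[0.49168306 0.0335936  0.20578601] [-0.4 -0.  -1. ]
n 153 rms px 0.2 cx,cy,z(flange top rel TCP) mm [   0.29    0.66 -136.41] tilt deg -0.64
lid centre [0.4916 0.0343]
```

The lid is seated: flange top at about 69.4 mm, level and centred, with the key still visible in its notch. Now the bail: I move over the tab and measure it.

```bash
python3 -m handwheel '[{"delta_pos":[0.9,-0.2,0],"dr":[0,0,0]},{"delta_pos":[0.9,-0.2,0],"dr":[0,0,0]},{"delta_pos":[0.9,-0.2,0],"dr":[0,0,0]},{"delta_pos":[0.9,-0.25,0],"dr":[0,0,0]},{"delta_pos":[0.54,-0.13,0],"dr":[0,0,0]},{"delta_pos":[0,0,0],"dr":[0,0,0]},{"delta_pos":[0,0,0],"dr":[0,0,0]}]' 0
cat > tab.py <<'E'
from h import *
import sys
s=get_state();c=calibration('wrist');im,_=snap('wrist',sys.argv[1]);e=s['eef_pos'];print(e,s['ee_rot'],s['q'].round(2))
d=mark_of('wrist','bail_tab')[:2];print([(np.round(x['location'],1),round(x['conf'],2)) for x in d])
if d: print('tab at z=.035',atz(c,d[0]['location'],.035).round(4))
x=np.array([np.cos(np.radians(-13.5)),np.sin(np.radians(-13.5)),0]);y=np.array([-x[1],x[0],0]);P=np.array([.4911,.0341,.012])+.015*x
g=cv2.cvtColor(im,cv2.COLOR_RGB2GRAY)
for r in(.1,.112,.12):
    w=P+x*r*np.sin(np.radians(78))+[0,0,r*np.cos(np.radians(78))];print(r,w.round(4),proj(c,w).round(1))
    print([int(g[tuple(proj(c,w+y*k*1e-3+[0,0,.003]).round().astype(int)[::-1])]) for k in range(-14,15)])
E
python3 tab.py b1.png
```

```text
t: 56.35
eef_pos: [0.6158, 0.0041, 0.2054]
ee_rot: [3.14, -0.0, 2.907]
force: [-0.2, 0.5, 0.7]
width: 0.0439
gripper_force: 0.0
[0.61578047 0.00407705 0.20544002] [ 3.13959265e+00 -4.30834339e-04  2.90668880e+00] [ 0.32  0.29 -0.18 -0.   -1.1  -2.13]
[(array([319.3, 209.8]), 0.86)]
tab at z=.035 [0.612  0.0059 0.035 ]
0.1 [0.6008 0.0078 0.0328] [318.2 194. ]
[71, 85, 102, 102, 101, 101, 101, 102, 124, 164, 201, 214, 215, 214, 214, 220, 220, 220, 219, 219, 217, 214, 202, 101, 101, 101, 101, 101, 102]
0.112 [0.6122 0.005  0.0353] [318.2 210.4]
[101, 101, 101, 102, 102, 101, 101, 103, 123, 163, 203, 216, 218, 218, 218, 223, 223, 224, 223, 224, 224, 216, 205, 101, 102, 101, 101, 101, 101]
0.12 [0.6198 0.0032 0.0369] [318.2 221.3]
[101, 101, 101, 101, 101, 101, 101, 103, 123, 163, 205, 219, 221, 221, 220, 225, 226, 226, 226, 226, 226, 216, 207, 101, 102, 101, 101, 101, 102]
```

```bash
python3 -m handwheel '[{"delta_pos":[0,0.05,-1],"dr":[0,0,0]},{"delta_pos":[0,0,-1],"dr":[0,0,0]},{"delta_pos":[0,0,-1],"dr":[0,0,0]},{"delta_pos":[0,0,-1],"dr":[0,0,0]},{"delta_pos":[0,0,-0.9],"dr":[0,0,0]},{"delta_pos":[0,0,-0.5],"dr":[0,0,0]},{"delta_pos":[0,0,-0.2],"dr":[0,0,0]},{"delta_pos":[0,0,0],"dr":[0,0,0]},{"delta_pos":[0,0,0],"dr":[0,0,0]}]'
python3 -m handwheel '[{"delta_pos":[0,0,0],"dr":[0,0,0]},{"delta_pos":[0,0,0],"dr":[0,0,0]},{"delta_pos":[0,0,0],"dr":[0,0,0]},{"delta_pos":[0,0,0],"dr":[0,0,0]},{"delta_pos":[0,0,0],"dr":[0,0,0]},{"delta_pos":[0,0,0],"dr":[0,0,0]},{"delta_pos":[0,0,0],"dr":[0,0,0]}]' 1 30
python3 - <<'E'
from h import *
x=np.array([np.cos(np.radians(-13.5)),np.sin(np.radians(-13.5)),0])
e=get_state()['eef_pos'];P=np.array([.4911,.0341,.012])+.015*x;d=e-P;u=np.array([d@x,d[2]]);r=np.hypot(*u);a0=np.degrees(np.arctan2(u[0],u[1]));print(r,a0)
prev=u
for a in np.arange(a0-8,-16,-8):
    v=r*np.array([np.sin(np.radians(a)),np.cos(np.radians(a))]);s=(v-prev)/.03;prev=v;print(round(a,1),(s[0]*x[:2]).round(2),s[1].round(2))
E
```

```text
t: 57.35
eef_pos: [0.6166, 0.006, 0.0394]
ee_rot: [3.138, 0.002, 2.908]
force: [0.1, -0.3, -0.1]
width: 0.0437
gripper_force: 0.0
t: 58.05
eef_pos: [0.6162, 0.0054, 0.0383]
ee_rot: [3.139, 0.001, 2.907]
force: [0.8, -4.3, 1.0]
width: 0.0136
gripper_force: 30.0
0.11632679469597904 76.9514451586245
69.0 [-0.15  0.04] 0.52
61.0 [-0.22  0.05] 0.49
53.0 [-0.29  0.07] 0.45
45.0 [-0.35  0.08] 0.41
37.0 [-0.4  0.1] 0.35
29.0 [-0.44  0.11] 0.29
21.0 [-0.48  0.11] 0.23
13.0 [-0.5   0.12] 0.16
5.0 [-0.52  0.12] 0.08
-3.0 [-0.53  0.13] 0.01
-11.0 [-0.52  0.13] -0.07
```

```bash
python3 -m handwheel '[{"delta_pos":[-0.15,0.04,0.52],"dr":[0,0,0]},{"delta_pos":[-0.22,0.05,0.49],"dr":[0,0,0]},{"delta_pos":[-0.29,0.07,0.45],"dr":[0,0,0]},{"delta_pos":[-0.35,0.08,0.41],"dr":[0,0,0]},{"delta_pos":[-0.4,0.1,0.35],"dr":[0,0,0]},{"delta_pos":[-0.44,0.11,0.29],"dr":[0,0,0]},{"delta_pos":[-0.48,0.11,0.23],"dr":[0,0,0]},{"delta_pos":[0,0,0],"dr":[0,0,0]},{"delta_pos":[0,0,0],"dr":[0,0,0]}]'
cat > arc.py <<'E'
from h import *
x=np.array([np.cos(np.radians(-13.5)),np.sin(np.radians(-13.5)),0]);s=get_state()
e=s['eef_pos'];P=np.array([.4911,.0341,.012])+.015*x;d=e-P;u=np.array([d@x,d[2]]);print('r',np.hypot(*u),'ang',np.degrees(np.arctan2(*u)),'lat',d@np.array([-x[1],x[0],0]),'F',s['force'].round(1),'w',s['width'],s['gripper_force'])
E
python3 arc.py
```

```text
t: 58.95
eef_pos: [0.5433, 0.0223, 0.1198]
ee_rot: [3.14, -0.002, 2.907]
force: [-5.3, -2.9, -17.2]
width: 0.0133
gripper_force: 30.0
r 0.11451737746780967 ang 19.649990072323188 lat 0.000672185017585689 F [ -5.3  -2.9 -17.2] w 0.013348603895258748 30.031722306157462
```

```bash
python3 -m handwheel '[{"delta_pos":[-0.02,0,-0.1],"dr":[0,0,0]},{"delta_pos":[0,0,0],"dr":[0,0,0]},{"delta_pos":[0,0,0],"dr":[0,0,0]}]'>/dev/null; python3 arc.py; python3 -m handwheel '[{"delta_pos":[-0.02,0,-0.1],"dr":[0,0,0]},{"delta_pos":[0,0,0],"dr":[0,0,0]},{"delta_pos":[0,0,0],"dr":[0,0,0]}]'>/dev/null; python3 arc.py
```

```text
r 0.11211985210080301 ang 20.301803555515942 lat 0.000700164054604592 F [ -5.8  -2.7 -10.6] w 0.013359039966444716 29.992589056491852
r 0.11016018755685163 ang 20.803624790019974 lat 0.0007784573964475172 F [-4.2 -3.2 -6.8] w 0.013537498964723447 29.99400794506073
```

Run:
```python
from h import *
x=np.array([np.cos(np.radians(-13.5)),np.sin(np.radians(-13.5)),0]);yv=np.array([-x[1],x[0],0]);e=get_state()['eef_pos']
P=np.array([.4911,.0341,.012])+.015*x
for n in('side','top','wrist'):
    im,c=snap(n,'b2'+n+'.png')
    for q in('bail_tab','bail_pivot','lid_grip','lid_saddle','lid_notch'):
        for d in mark_of(n,q)[:2]:
            o,v=ray(c,d['location']);t=((P-o)@yv)/(v@yv);w=o+v*t-P;u=np.array([w@x,w[2]])
            print(n,q,np.round(d['location'],1),round(d['conf'],2),'in plane r',np.hypot(*u).round(4),'ang',np.degrees(np.arctan2(*u)).round(1),'x from tin axis',(u[0]+.015).round(4),'z',(u[1]+.012).round(4))
    print('TCP px',proj(c,e))
```

```text
side bail_tab [305.5 234.9] 0.46 in plane r 0.1155 ang 13.1 x from tin axis 0.0412 z 0.1245
side lid_grip [315.9 249.9] 0.81 in plane r 0.0804 ang -6.0 x from tin axis 0.0066 z 0.0919
side lid_grip [281.9 197. ] 0.56 in plane r 0.2239 ang 27.7 x from tin axis 0.119 z 0.2103
side lid_saddle [280.9 195.4] 0.94 in plane r 0.2286 ang 28.0 x from tin axis 0.1222 z 0.2139
side lid_saddle [319.4 253.1] 0.65 in plane r 0.0775 ang -15.0 x from tin axis -0.0051 z 0.0869
side lid_notch [291.6 209.1] 0.56 in plane r 0.1879 ang 22.4 x from tin axis 0.0865 z 0.1858
TCP px [301.67921379 236.39101789]
top lid_grip [288.5 253.6] 0.87 in plane r 0.0352 ang -6.4 x from tin axis 0.0111 z 0.047
top lid_grip [397.1 154.5] 0.78 in plane r 2.5815 ang -10.1 x from tin axis -0.4392 z 2.5532
top lid_saddle [287.1 258.6] 0.9 in plane r 0.045 ang -24.4 x from tin axis -0.0036 z 0.053
top lid_saddle [392.6 159.1] 0.74 in plane r 2.672 ang -10.1 x from tin axis -0.4537 z 2.6425
top lid_notch [282.5 277.4] 0.85 in plane r 0.0817 ang -60.9 x from tin axis -0.0564 z 0.0518
top lid_notch [383.7 177.9] 0.8 in plane r 2.8108 ang -9.3 x from tin axis -0.4405 z 2.7857
TCP px [290.69352382 235.47725435]
wrist bail_tab [317.8 309.4] 0.8 in plane r 2.3781 ang 153.2 x from tin axis 1.0875 z -2.1106
wrist bail_pivot [320.7 154.6] 0.53 in plane r 0.3449 ang -6.2 x from tin axis -0.0224 z 0.3549
wrist lid_grip [320.1 157.6] 0.63 in plane r 0.3741 ang -6.2 x from tin axis -0.0256 z 0.3839
wrist lid_saddle [317.7 150.1] 0.85 in plane r 0.591 ang 177.3 x from tin axis 0.0431 z -0.5783
TCP px [318.3297703  319.89807973]
```

Run:
```python
from h import *
x=np.array([np.cos(np.radians(-13.5)),np.sin(np.radians(-13.5)),0]);P=np.array([.4911,.0341,.012])+.015*x
w=calibration('wrist');s=calibration('side')
for a,b in(((317.8,309.4),(305.5,234.9)),((317.8,309.4),(303,235.5)),((317.8,313),(303,235.5))):
    p=tri([(w,a),(s,b)])-P;u=np.array([p@x,p[2]]);print(p+P,np.hypot(*u),np.degrees(np.arctan2(*u)))
im=cv2.imread('pics/b2wrist.png');g=cv2.cvtColor(im,cv2.COLOR_BGR2GRAY)
for r in range(180,306,6): print(r,' '.join(f'{v:3d}' for v in g[r,280:360:4]))
```

```text
[0.53356914 0.02371242 0.12444291] 0.11605293138675278 14.328373002431874
[0.5384811  0.02359938 0.11978098] 0.1128740392912286 17.27733882018992
[0.53926044 0.02318439 0.11960016] 0.1129585694342932 17.718542137239695
180 150 156 157 153 150  33  30  31  31  32  31  31  30  32 117 154 154 153 153 153
186 150 155 156 152 150  31  32  32  33  30  32  31  33  31 136 154 154 153 154 152
192 150 155 157 152 150  31  31  31  31  32  31  32  31  32 135 154 154 153 154 152
198 150 154 157 152 150  31  31  32  31  32  32  33  32  32 155 153 154 153 153 152
204 149 154 157 152 149  31  31  31  31  32  31  31  32  31 156 153 154 153 154 152
210 149 153 158 153 150  31  31  33  30  30  31  32  31  32 154 153 154 152 153 152
216 150 154 158 152 150  32  32  31  30  31  31  31  31  32 155 154 155 152 154 152
222 149 153 157 152 150  32  31  31  32  32  31  31  32  31 155 154 155 153 153 152
228 149 153 157 153 150  31  32  31  31  31  32  31  31  32 155 153 155 152 153 153
234 149 153 157 153 150  56  31  32  31  32  31  31  31  31 155 153 155 152 153 153
240 150 153 157 153 151  85  31  31  31  
[... 182 characters left out ...]
 153 156 152 155 153 153 153
258 126 126 126 126 126 127 126 127 128 127 128 128 128 128 128 129 129 129 129 129
264 162 162 162 162 162 162 163 163 163 163 163 164 164 164 163 162 163 163 163 163
270 143 143 142 142 142 141 125 128 127 129 130 129 127 123 141 140 140 140 139 139
276 143 143 142 111  35 116 124 129 128 129 130 128 127 125 112  34  34 137 143 143
282 143 143 143  34  35 118 126 129 127 129 130 130 128 125 113  33  35 107 143 142
288 143 143 130  34  35 121 127 130 129 131 130 130 129 127 119  34  34  52 134 143
294 149 141 123  34  34 123 128 130 128 129 131 130 128 127 121  35  35  34 136 144
300 143 144  67  34  33 122 128 130 129 130 131 131 130 128 122  33  36  35 139 145
```

Run:
```python
from h import *
x=np.array([np.cos(np.radians(-13.5)),np.sin(np.radians(-13.5)),0]);P=np.array([.4911,.0341,.012])+.015*x
c=calibration('wrist');e=get_state()['eef_pos'];print('tip px',proj(c,e-[0,0,.019]))
for st in(0,.003,.006):
  for a in range(8,30,2):
    d=x*np.sin(np.radians(a))+[0,0,np.cos(np.radians(a))];n=x*np.cos(np.radians(a))-[0,0,np.sin(np.radians(a))]
    r=[proj(c,P+d*(.085+st)+n*k)[1].round(1) for k in(-.003,.003)];w=e-P
    print(st,a,'bar rows',r,'TCP along',(w@d-st).round(4),'off',(w@n).round(4))
```

```text
tip px [318.30478428 298.12400183]
0 8 bar rows [np.float64(224.0), np.float64(238.7)] TCP along 0.1075 off 0.0244
0 10 bar rows [np.float64(231.4), np.float64(245.6)] TCP along 0.1082 off 0.0206
0 12 bar rows [np.float64(238.5), np.float64(252.2)] TCP along 0.1089 off 0.0168
0 14 bar rows [np.float64(245.4), np.float64(258.6)] TCP along 0.1094 off 0.013
0 16 bar rows [np.float64(252.1), np.float64(264.8)] TCP along 0.1098 off 0.0092
0 18 bar rows [np.float64(258.5), np.float64(270.7)] TCP along 0.1101 off 0.0054
0 20 bar rows [np.float64(264.7), np.float64(276.3)] TCP along 0.1102 off 0.0015
0 22 bar rows [np.float64(270.6), np.float64(281.6)] TCP along 0.1102 off -0.0023
0 24 bar rows [np.float64(276.2), np.float64(286.6)] TCP along 0.11 off -0.0062
0 26 bar rows [np.float64(281.5), np.float64(291.3)] TCP along 0.1097 off -0.01
0 28 bar rows [np.float64(286.5), np.float64(295.7)] TCP along 0.1093 off -0.0138
0.003 8 bar rows [np.float64(227.0), np.float64(241.9)] TCP along 0.1045 off 0.0244
0.003 10 bar rows [np.float64(234.7), np.float64(249.1)] TCP along 0.1052 off 0.0206
0.003 1
[... 991 characters left out ...]
ng 0.1029 off 0.0168
0.006 14 bar rows [np.float64(253.6), np.float64(267.1)] TCP along 0.1034 off 0.013
0.006 16 bar rows [np.float64(260.9), np.float64(273.9)] TCP along 0.1038 off 0.0092
0.006 18 bar rows [np.float64(267.9), np.float64(280.3)] TCP along 0.1041 off 0.0054
0.006 20 bar rows [np.float64(274.6), np.float64(286.3)] TCP along 0.1042 off 0.0015
0.006 22 bar rows [np.float64(280.9), np.float64(292.1)] TCP along 0.1042 off -0.0023
0.006 24 bar rows [np.float64(287.0), np.float64(297.5)] TCP along 0.104 off -0.0062
0.006 26 bar rows [np.float64(292.7), np.float64(302.5)] TCP along 0.1037 off -0.01
0.006 28 bar rows [np.float64(298.1), np.float64(307.3)] TCP along 0.1033 off -0.0138
```

The cross-bar shows on rows 256–269, so the bail stands about 16° off upright and is held off-centre and a little stretched. I release it and push it over with closed fingers from behind.

```bash
python3 -m handwheel '[{"delta_pos":[0,0,0],"dr":[0,0,0]},{"delta_pos":[0,0,0],"dr":[0,0,0]},{"delta_pos":[0,0,0],"dr":[0,0,0]},{"delta_pos":[0,0,0],"dr":[0,0,0]},{"delta_pos":[0.5,-0.12,0],"dr":[0,0,0]},{"delta_pos":[0.7,-0.17,0],"dr":[0,0,0]},{"delta_pos":[0,0,0.35],"dr":[0,0,0]},{"delta_pos":[0,0,0],"dr":[0,0,0]}]' 0 
python3 -m handwheel '[{"delta_pos":[0,0,0],"dr":[0,0,0]},{"delta_pos":[0,0,0],"dr":[0,0,0]},{"delta_pos":[0,0,0],"dr":[0,0,0]},{"delta_pos":[0,0,0],"dr":[0,0,0]},{"delta_pos":[0,0,0],"dr":[0,0,0]},{"delta_pos":[0,0,0],"dr":[0,0,0]}]' 1 20
cat >> arc.py <<'E'
im,c=snap('wrist');g=cv2.cvtColor(im,cv2.COLOR_RGB2GRAY);print('tin frame TCP x,z',u[0]+.015,e[2]);y=np.array([-x[1],x[0],0])
print('tab',[(np.round(q['location'],1),round(q['conf'],2)) for q in mark_of('wrist','bail_tab')][:2])
print('col260',[int(v) for v in g[150:306:3,340]])
for a in range(-20,24,4):
    dd=x*np.sin(np.radians(a))+[0,0,np.cos(np.radians(a))];print(a,'bar row',proj(c,P+dd*.085)[1].round(0),'tab112 row',proj(c,P+dd*.112)[1].round(0),end='; ')
E
python3 arc.py
```

```text
t: 61.25
eef_pos: [0.5821, 0.014, 0.1262]
ee_rot: [3.138, 0.003, 2.907]
force: [-0.0, -0.4, -1.0]
width: 0.0441
gripper_force: 0.0
t: 61.85
eef_pos: [0.5809, 0.0139, 0.1249]
ee_rot: [3.139, 0.001, 2.907]
force: [0.4, 0.2, -0.6]
width: 0.003
gripper_force: 0.0
r 0.13667444067749512 ang 34.32837830519377 lat 0.0012883709365384196 F [ 0.4  0.2 -0.6] w 0.0030105390208828697 0.0
tin frame TCP x,z 0.09207552011672293 0.12486836108158375
tab [(array([315.6, 190.7]), 0.74)]
col260 [213, 213, 142, 155, 162, 147, 124, 155, 154, 154, 154, 154, 154, 152, 152, 152, 150, 154, 151, 150, 151, 150, 152, 153, 101, 101, 100, 101, 100, 100, 101, 101, 101, 101, 100, 101, 100, 101, 100, 101, 101, 124, 144, 143, 143, 143, 139, 131, 127, 126, 125, 117]
-20 bar row 12.0 tab112 row -42.0; -16 bar row 28.0 tab112 row -17.0; -12 bar row 44.0 tab112 row 9.0; -8 bar row 61.0 tab112 row 36.0; -4 bar row 78.0 tab112 row 63.0; 0 bar row 95.0 tab112 row 90.0; 4 bar row 111.0 tab112 row 116.0; 8 bar row 128.0 tab112 row 141.0; 12 bar row 143.0 tab112 row 165.0; 16 bar row 158.0 tab112 row 187.0; 20 bar row 172.0 tab112 row 207.0;
```

```bash
python3 -m handwheel '[{"delta_pos":[-0.5,0.12,0.1],"dr":[0,0,0]},{"delta_pos":[-0.5,0.12,0],"dr":[0,0,0]},{"delta_pos":[-0.3,0.07,0],"dr":[0,0,0]},{"delta_pos":[-0.2,0.05,0],"dr":[0,0,0]},{"delta_pos":[-0.2,0.05,0],"dr":[0,0,0]},{"delta_pos":[-0.2,0.05,0],"dr":[0,0,0]},{"delta_pos":[0,0,0],"dr":[0,0,0]},{"delta_pos":[0,0,0],"dr":[0,0,0]}]'; python3 arc.py
```

```text
t: 62.75
eef_pos: [0.524, 0.0277, 0.1279]
ee_rot: [3.139, 0.001, 2.907]
force: [0.2, 0.9, 0.4]
width: 0.0002
gripper_force: 0.0
r 0.11735558633801726 ang 9.06300093005627 lat 0.0014599637271638384 F [0.2 0.9 0.4] w 0.0001773433980439852 0.0
tin frame TCP x,z 0.03348589964585588 0.1278904877849048
tab [(array([314.7, 272.2]), 0.78)]
col260 [216, 216, 197, 179, 158, 158, 158, 157, 157, 156, 157, 156, 157, 157, 157, 157, 156, 156, 156, 156, 156, 156, 156, 156, 156, 156, 156, 156, 156, 156, 156, 130, 150, 167, 154, 134, 157, 40, 41, 40, 39, 37, 37, 36, 35, 35, 65, 89, 111, 115, 121, 126]
-20 bar row 172.0 tab112 row 154.0; -16 bar row 186.0 tab112 row 176.0; -12 bar row 201.0 tab112 row 199.0; -8 bar row 216.0 tab112 row 222.0; -4 bar row 230.0 tab112 row 245.0; 0 bar row 244.0 tab112 row 266.0; 4 bar row 258.0 tab112 row 287.0; 8 bar row 271.0 tab112 row 306.0; 12 bar row 283.0 tab112 row 324.0; 16 bar row 294.0 tab112 row 340.0; 20 bar row 305.0 tab112 row 354.0;
```

```bash
python3 -m handwheel '[{"delta_pos":[-0.13,0.03,0],"dr":[0,0,0]},{"delta_pos":[-0.13,0.03,0.03],"dr":[0,0,0]},{"delta_pos":[-0.13,0.03,0],"dr":[0,0,0]},{"delta_pos":[0,0,0],"dr":[0,0,0]}]'; python3 arc.py|head -1;python3 -m handwheel '[{"delta_pos":[-0.13,0.03,0],"dr":[0,0,0]},{"delta_pos":[-0.13,0.03,0],"dr":[0,0,0]},{"delta_pos":[0,0,0],"dr":[0,0,0]},{"delta_pos":[0,0,0],"dr":[0,0,0]}]'; python3 arc.py
```

```text
t: 63.25
eef_pos: [0.5125, 0.0305, 0.1293]
ee_rot: [3.138, 0.002, 2.908]
force: [2.3, -1.2, 1.0]
width: 0.0003
gripper_force: 1.2
r 0.11748099871556379 ang 3.2276838971230952 lat 0.0014688301648574068 F [ 2.3 -1.2  1. ] w 0.00027578526228627036 1.161701395176351
t: 63.75
eef_pos: [0.5067, 0.0323, 0.1304]
ee_rot: [3.138, 0.005, 2.908]
force: [5.7, -4.2, 6.4]
width: 0.0006
gripper_force: 3.7
r 0.11842110165413312 ang 0.30735309664753335 lat 0.0018850166752807666 F [ 5.7 -4.2  6.4] w 0.0005882325845064438 3.6584943981142715
tin frame TCP x,z 0.015635246052172105 0.1304193978173835
tab [(array([315.4, 269.8]), 0.77)]
col260 [220, 219, 220, 182, 161, 161, 161, 161, 160, 161, 160, 160, 160, 160, 160, 160, 160, 160, 159, 159, 159, 159, 159, 160, 160, 160, 160, 160, 160, 159, 159, 160, 160, 160, 141, 149, 166, 42, 42, 42, 43, 41, 39, 39, 38, 37, 68, 92, 115, 120, 126, 128]
-20 bar row 214.0 tab112 row 204.0; -16 bar row 228.0 tab112 row 226.0; -12 bar row 242.0 tab112 row 248.0; -8 bar row 256.0 tab112 row 269.0; -4 bar row 269.0 tab112 row 290.0; 0 bar row 283.0 tab112 row 310.0; 4 bar row 295.0 tab112 row 329.0; 8 bar row 307.0 tab112 row 347.0; 12 bar row 319.0 tab112 row 363.0; 16 bar row 329.0 tab112 row 377.0; 20 bar row 338.0 tab112 row 390.0;
```

```bash
python3 -m handwheel '[{"delta_pos":[0,0,0.06],"dr":[0,0,0]},{"delta_pos":[-0.12,0.03,0],"dr":[0,0,0]},{"delta_pos":[-0.12,0.03,0],"dr":[0,0,0]},{"delta_pos":[0,0,0],"dr":[0,0,0]},{"delta_pos":[0,0,0],"dr":[0,0,0]}]'; python3 arc.py
```

```text
t: 64.35
eef_pos: [0.4966, 0.0339, 0.1304]
ee_rot: [3.14, -0.0, 2.907]
force: [0.1, -0.1, -0.3]
width: 0.0001
gripper_force: 0.0
r 0.11879107055849863 ang -4.645342204582624 lat 0.0010567175461825098 F [ 0.1 -0.1 -0.3] w 0.0001330704018161093 0.024966154851426836
tin frame TCP x,z 0.005379381945001453 0.13040085368220128
tab [(array([315.7, 267.2]), 0.94), (array([317.6, 258.3]), 0.72)]
col260 [225, 224, 224, 197, 166, 165, 166, 165, 165, 165, 164, 164, 164, 164, 164, 164, 164, 164, 164, 164, 164, 163, 163, 163, 163, 163, 163, 163, 164, 163, 164, 163, 163, 163, 162, 136, 156, 43, 44, 42, 43, 41, 40, 40, 37, 39, 71, 95, 118, 122, 127, 132]
-20 bar row 237.0 tab112 row 232.0; -16 bar row 251.0 tab112 row 253.0; -12 bar row 265.0 tab112 row 275.0; -8 bar row 279.0 tab112 row 296.0; -4 bar row 292.0 tab112 row 316.0; 0 bar row 305.0 tab112 row 336.0; 4 bar row 318.0 tab112 row 354.0; 8 bar row 329.0 tab112 row 371.0; 12 bar row 340.0 tab112 row 387.0; 16 bar row 350.0 tab112 row 400.0; 20 bar row 359.0 tab112 row 412.0;
```

The force rose and then fell to zero, and the tab reads about -13.4° (1.59 rad): snapped. I back away and verify.

```bash
python3 -m handwheel '[{"delta_pos":[0.5,-0.12,0],"dr":[0,0,0]},{"delta_pos":[0.8,-0.2,0.3],"dr":[0,0,0]},{"delta_pos":[0.5,-0.1,1],"dr":[0,0,0]},{"delta_pos":[0,-0.2,1],"dr":[0,0,0]},{"delta_pos":[0,-0.2,1],"dr":[0,0,0]},{"delta_pos":[0,0,0],"dr":[0,0,0]},{"delta_pos":[0,0,0],"dr":[0,0,0]}]'
python3 - <<'E'
from h import *
x=np.array([np.cos(np.radians(-13.5)),np.sin(np.radians(-13.5)),0]);yv=np.array([-x[1],x[0],0]);T=np.array([.4911,.0341,0]);P=T+[0,0,.012]+.015*x
for n in('wrist','side','top'):
    im,c=snap(n,'f'+n+'.png')
    for q,w in(('bail_tab',P+.112*(-np.sin(np.radians(13.2))*x+[0,0,np.cos(np.radians(13.2))])),('lid_grip',T+[0,0,.088]),('lid_notch',T-.0625*x+[0,0,.066]),('tumbler_mid',np.array([.445,.256,.0375])),('mug',None),('lunch_box',None),('tawa',None)):
        print(n,q,[(np.round(d['location'],1).tolist(),round(d['conf'],2)) for d in mark_of(n,q)][:3],'pred',None if w is None else proj(c,w).round(1))
    if n=='wrist':
        for z in(.066,.070,.074,.078): p,k,m=circ(c,im,(.491,.034),z,.0695,4,280);print(z,p.round(4),k,m)
E
```

```text
t: 65.15
eef_pos: [0.5512, 0.0093, 0.2299]
ee_rot: [3.138, 0.001, 2.907]
force: [0.0, -0.1, -0.2]
width: 0.0008
gripper_force: 0.0
wrist bail_tab [([337.3, 105.6], 0.83)] pred [336.6 108.2]
wrist lid_grip [([336.1, 123.2], 0.93)] pred [334.2 126.9]
wrist lid_notch [([333.8, 24.8], 0.81)] pred [333.9  26.7]
wrist tumbler_mid [] pred [629.1 -17.8]
wrist mug [] pred None
wrist lunch_box [] pred None
wrist tawa [] pred None
0.066 [0.4899 0.0345] 179 0.000769138494877461
0.07 [0.4896 0.0344] 179 0.00026095608765709655
0.074 [0.4894 0.0343] 177 0.0012319166623964706
0.078 [0.488  0.0346] 163 0.0019583067448961378
side bail_tab [([321.1, 243.2], 0.57)] pred [320.9 243. ]
side lid_grip [([282.0, 198.6], 0.85), ([318.6, 251.1], 0.57)] pred [317.9 252. ]
side lid_notch [([289.3, 209.8], 0.78), ([318.8, 279.7], 0.49)] pred [336.9 267.9]
side tumbler_mid [([352.8, 355.4], 0.81), ([296.0, 328.3], 0.6)] pred [293.8 326. ]
side mug [([236.7, 245.2], 0.84)] pred None
side lunch_box [([222.2, 425.5], 0.76)] pred None
side tawa [([384.1, 180.4], 0.57)] pred None
top bail_tab [([285.9, 261.1], 0.66), ([208.6, 275.6], 0.22)] pred [284.9 259.3]
top lid_grip [([401.3, 156.3], 0.95), ([289.1, 256.9], 0.67)] pred [286.7 256.3]
top lid_notch [([383.6, 178.5], 0.74), ([280.5, 282.3], 0.57), ([282.0, 280.4], 0.22)] pred [281.6 279.4]
top tumbler_mid [([207.5, 275.8], 0.46)] pred [207.2 274.5]
top mug [([301.6, 161.0], 0.94)] pred None
top lunch_box [([116.3, 268.4], 0.66)] pred None
top tawa [([503.6, 246.5], 0.61)] pred None
```

Everything matches prediction: the flange top fits best at 70 mm, the bail tab is at its clamped position in all three views, and the tumbler is upright. I hand it in.

```bash
python3 -c "
from station import *;print(job_done())"
```

```text
the job is handed in; nothing more can be done
None
```

I packed the tin and handed the job in at about 66 s of the 210 s: bar in the bottom (only one was there), tray seated with all six lumps in it, empty tumbler upright on the counter, lid seated flush and level, and bail snapped past the ridge at about 1.59 rad.

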